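# Fit the keyed ejector disc and its cap to a vegetable cutter

## Task

Put the vegetable cutter back together after washing: set the white ejector disc on the drive shaft and turn it under light pressure (about 5 to 10 N; the tabs are only plastic, and 60 N or a hard landing is too much) until its tabs drop into the keyways and it sits fully home, then put the steel cap over the shaft end so that it sits flat on the hub. Let go of both, and leave the other things on the worktop where they are.

Things in the scene. Friction and masses are not known exactly. Their poses are not given: they have to be found in the camera images.
- cutter: Fixed grey vegetable cutter; origin on the worktop under its upright drive shaft; z up, x to its back (lugs with a pin), -x to its switch panel. It reaches 127 mm forward, 155 back, 97 left, 155 right (spout). On top an open round aluminium chamber round the shaft: inner radius 93 mm, floor 125 mm and rim 164 mm above the worktop.
- shaft_top (a point): Centre of the steel shaft's top end, 198 mm above the worktop; axes of the fixed cutter, not of the shaft. Below it: a nose 16 mm thick and 47 mm long (first 7 mm coned from 8 mm), then the keyed section. The shaft sits in a stiff gearbox: 0.8 N m turns it, far more than tabs rubbing on it give.
- shoulder (a point): On the axis, level with the flat top of the shaft's keyed section (32 mm thick, 20 mm high, 2 mm chamfer), 47 mm below the shaft top; axes of the cutter. A keyway 9.5 mm wide cuts right across it, a slot each side of the nose. Its direction is not reported: turned anywhere from 10 to 90 degrees anticlockwise (seen from above) from the cutter's x axis; look, or feel for it.
- flange (a point): On the axis, on top of the shaft's flange (52 mm across), 67 mm below the shaft top: the seat on which the hub's underside rests when the disc is home. Axes of the cutter.
- ejector_disc: White plastic disc, 164 mm across, about 220 g, flat on the green tray; origin at the centre of its underside, z up. Plate 5 mm, fins to 13.5 mm high, upright central hub 55 mm high and 48 mm thick, with two parallel grip flats 42 mm apart that face +y and -y. Half a turn makes no difference.
- disc_hub (a point): Centre of the disc's hub, half-way up (27.5 mm above the underside); axes of the disc. Hub bore, open at both ends: 35 mm (22 mm in the top 8 mm, mouth below flared to 41 mm). Two tabs 8 mm wide stand in from its wall at +x and -x, 22 mm between them, undersides 8 mm above the hub's. They rest on the shoulder until over the keyway (to within 3 to 5 degrees), then the disc drops 12 mm to home.
- shaft_cap: Round fluted steel cap, 36 mm high, 32 mm thick, foot flange 40 mm across and 6 mm thick, 110 g, upright on the green tray; origin at the centre of its underside, z up. Blind bore in the underside, 19 mm wide, 16 mm deep.
- cap_mid (a point): Centre of the cap, half-way up (18 mm above its underside). With the disc home, the nose stands 12 mm out of the hub and the cap sits flat on the hub, this point then 6 mm above the shaft top.
- parts_tray: Green tray, 332 mm (x) by 269 mm, fixed; origin at the centre of its underside. Floor 3 mm thick, rim 20 mm high. The disc and the cap lie on its floor.
- measuring_cup: Steel measuring cup, 74 x 103 x 74 mm, at the back; origin at the centre of its underside. Leave it.
- tongs: Serving tongs, 192 mm long, 22 mm high, lying in front of the cutter; origin at the centre of the underside. Leave them.
Not all that is in view belongs to the job. There is more than one size of the shaft_cap; the one meant has the size given above.

How it is judged:
By the outcome, as a careful person would: the job done as asked, in the order asked, and still so for the second after the job is handed in, with the robot touching nothing.
It also fails if it takes over 72 s, if anything falls off the work surface, if the arm or the gripper's body presses on something with over 40 N, if the wrist force passes 120 N, or if a joint passes its speed limit or range.

## Robot

A 6-joint arm with a two-finger parallel gripper is mounted at the origin on a cart in front of the work surface, level with it; the furniture and walls round the work are solid. World frame = base frame: x ahead of the robot, y to its left, z up, the work surface at z = 0. Lengths are in m, angles in degrees, forces in N, time in s.
With the tool pointing down it reaches from about 0.375 to 0.9 m from the base axis. Payload 3.1 kg.
Tool frame: the origin (TCP) lies on the centre line of the jaws, within the pads' length; the fingertips stand 8 mm ahead of it and the grasp point (between the pads) lies 11 mm behind it; y points along the fingers, x is the direction in which the jaws open and shut, and the axes are right-handed (so a half turn about y gives the same grasp; the last joint's range is limited). The gripper opens to 87 mm and grips with 3 to 60 N. Pads are 19 mm wide; open, the fingers measure 117 mm over their backs; the gripper's body (75 mm by 190 mm) begins 51 mm behind the grasp point.
Start: joints at [-75.373, 30.224, 82.088, -0, 67.689, -10.227], TCP at [0.263, -0.567, 0.231] pointing down, gripper open.
Joint ranges: [-176.69, 176.69], [-43.24, 126.21], [12.49, 139.97], [-82, 262], [0, 151.66], [-163.58, 163.58]. Speed limits (degrees/s): [159.86, 159.86, 180, 180, 180, 180].

## Interface

Orientations are given as a 3x3 rotation matrix whose columns are the frame's x, y, z axes.
In Python, from rig import read_state, imaging, job, spotter gives the robot as it stands.
- The arm moves only by the tool apply_moves, never from a script. Its argument "steps" is a list of rows, each an object of numbers: "x", "y", "z": the shift along the world's x, y, z in mm; "spin": the turn about the world's z in rad. In form: [{"x": .., "y": .., "z": .., "spin": ..}, ...]. A call has 1 to 12 rows; each row shifts and turns the pose as measured when the row begins; what a row does not reach is not made up. A row lasts 1/10 s, in which the tool goes at most 50 mm and 8.59 degrees, less where a joint would pass 70% of its speed; a pose out of reach is approached as far as the arm can. A call is refused whole if a number of a shift passes 50 or a number of a turn 0.15, either way. A call with a gripper value outside its range is refused whole. "grip" is the finger opening in mm, from 0 to 87, set as the call begins (left out, the last holds). The fingers move at their own pace and stop on an object; the grip force is fixed at half the most. Time passes only in rows, so rows that do not move let the fingers close. It gives the time, the measured TCP pose, the force and the opening at its end, in the units of the state.
- read_state(): the state, without advancing time (a new reading comes with each control period).
- imaging.capture(name): name is "side" or "top" or "wrist"; returns the picture (400x640x3 uint8, red, green, blue); there is no depth.
- imaging.camera_params(name): a dict with "fov_y" (degrees; the focal length in pixels is half the picture's height over the tangent of half this angle, whatever the lens; pixels are square), "cx", "cy" (the principal point, pixels), "R" (3x3) and "t" (3): a world point X has camera coordinates R X + t. Camera axes: x right, y down, z forward; pixel columns grow to the right and rows downward; lengths in m; the calibration is good to about 2 mm. A picture is of the moment at which its call begins: read the wrist's pose just before it. camera_params takes no time and is no camera call; for the wrist camera it gives the pose at the moment of the call.
- job.hand_in(): hands the job in, once; it reports no verdict.
Trained networks look in the newest picture that a camera, given by its name, has taken for a name from the list of things; names that differ only in an ending like _2 or _b are one class to them, and where a whole thing is asked for, a point or a joint stands for the part that bears it (a point fixed in the world has none). Each returns a list of dicts, best first, with "score" (0 to 1); they miss things now and then, are a little off and sometimes report something else, mostly with a low value. They report only what shows in the picture. A call takes as long as a camera call. They do not tell look-alikes from the thing itself.
- spotter.cut_out(name, camera): "mask" (400x640 bool, what is visible of it) and "rect" ([left, top, width, height] in pixels, round what is visible of it).
The state is a dict: "time_s": time; "joint_positions": joint angles; "qvel": joint speeds; "tau": joint torques, N m; "position": TCP position; "tcp_rot": TCP orientation; "force": force on the tool from outside, world axes, zero at the start; "moment": the same for the moment, N m; "opening": opening from 0.0 (shut) to 1.0 (fully open).
Only numpy, scipy, OpenCV 4.12 (cv2) and the standard library are available. Lean on these libraries where they do the work, as an engineer would, in place of code of your own. Each camera call takes 0.05 s, during which the arm holds its last target.

## Working session

There is one attempt and no reset: what is moved stays moved. The work goes in short steps, Python scripts to look and compute and a tool call to move; the robot and the scene stay as the last step left them, time stands still between calls to the robot, and variables do not carry over. Pictures are saved under pics/ and viewed, and the job is handed in when it is done.

Besides the shell and the picture viewer there is one more tool, called after "Request:" as a command line: name --argument value ..., lists and objects as JSON in quotes. apply_moves: Moves the arm, as the interface text tells. Its arguments: {"type":"object","properties":{"steps":{"type":"array"},"grip":{"type":"number"}},"required":["steps"]}

```bash
mkdir -p pics; ls
python3 - <<'E'
from rig import read_state, imaging, job, spotter
import cv2
s=read_state(); print({k:(s[k]) for k in s})
for n in ["side","top","wrist"]:
    im=imaging.capture(n); cv2.imwrite(f"pics/{n}0.png",im[:,:,::-1]); p=imaging.camera_params(n); print(n,p)
E
```

```text
pics
{'time_s': 0.0, 'joint_positions': array([-7.53720438e+01,  3.02777190e+01,  8.21533729e+01,  3.57287269e-04,
        6.76876729e+01, -1.02307266e+01]), 'qvel': array([ 0.11757596,  0.09978618, -0.06042951,  0.06348492, -0.05161417,
        0.06536545]), 'tau': array([ 5.79935477e-04, -4.40040672e+01, -1.76590240e+01,  6.31381175e-02,
        5.81319490e-02, -1.66648579e-04]), 'position': array([ 0.26255876, -0.56642763,  0.22960169]), 'tcp_rot': array([[ 4.20378934e-01, -5.17894723e-04,  9.07348491e-01],
       [-9.07346348e-01,  2.00710246e-03,  4.20379087e-01],
       [-2.03885349e-03, -9.99997852e-01,  3.73833705e-04]]), 'force': array([-0.14074022, -0.41396051, -0.43117528]), 'moment': array([ 0.00848505, -0.00253842,  0.01237034]), 'opening': 1.0011820834234195}
side {'fov_y': 53.78822651379227, 'cx': 318.581313574354, 'cy': 201.20180263286872, 'R': array([[-0.9148617 , -0.40309861,  0.02322862],
       [-0.23086475,  0.47503233, -0.84914413],
       [ 0.33125448, -0.78221211, -0.52765015]]), 't': array([0.57427198, 0.18969323, 1.0322357 ])}
top {'fov_y': 49.319637362290905, 'cx': 318.95826200252094, 'cy': 196.53838676283138, 'R': array([[-2.66765054e-02, -9.99630080e-01, -5.29779816e-03],
       [-9.77580834e-01,  2.71946643e-02, -2.08796942e-01],
       [ 2.08863776e-01, -3.90946807e-04, -9.77944666e-01]]), 't': array([0.16248112, 0.56905355, 1.29981444])}
wrist {'fov_y': 59.2031441744343, 'cx': 313.36744364965926, 'cy': 197.31991388001555, 'R': array([[ 0.41983254, -0.90760048, -0.00141608],
       [-0.86737116, -0.40168189,  0.29380084],
       [-0.2672226 , -0.12211888, -0.95586561]]), 't': array([-0.62339884, -0.03524145,  0.39268911])}
```

View pics/side0.png

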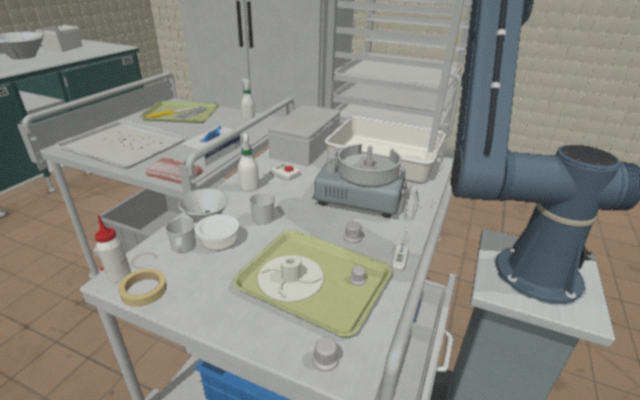

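View pics/top0.png

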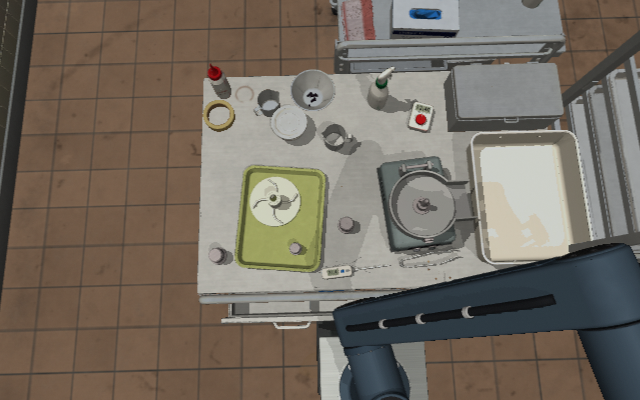

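View pics/wrist0.png

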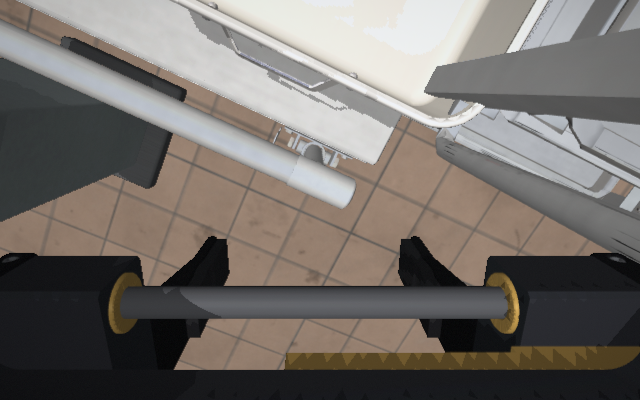

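```bash
cat > h.py <<'E'
from rig import read_state, imaging, job, spotter
import numpy as np, cv2
np.set_printoptions(precision=4,suppress=True)
def K(p):
    f=200/np.tan(np.radians(p['fov_y']/2)); return f
def back(p,uv,z):
    f=K(p); d=np.array([(uv[0]-p['cx'])/f,(uv[1]-p['cy'])/f,1]); R=p['R']
    C=-R.T@p['t']; w=R.T@d; return C+w*(z-C[2])/w[2]
def proj(p,X):
    X=np.atleast_2d(X); c=X@p['R'].T+p['t']; f=K(p)
    return np.c_[c[:,0]/c[:,2]*f+p['cx'],c[:,1]/c[:,2]*f+p['cy']]
def circ(c,r,z,n=72):
    a=np.linspace(0,2*np.pi,n,endpoint=False); return np.c_[c[0]+r*np.cos(a),c[1]+r*np.sin(a),np.full(n,z)]
def crop(im,x,y,w,h,s,name):
    c=cv2.resize(im[y:y+h,x:x+w],None,fx=s,fy=s,interpolation=cv2.INTER_CUBIC); cv2.imwrite("pics/"+name,c[:,:,::-1])
E
python3 - <<'E'
from h import *
for cam in ["top","side"]:
    im=imaging.capture(cam); p=imaging.camera_params(cam)
    for n,z in [("cutter",.164),("ejector_disc",.008),("shaft_cap",.02),("parts_tray",.02),("measuring_cup",.05),("tongs",.01)]:
        for d in spotter.cut_out(n,cam)[:4]:
            m=d['mask']; v,u=np.nonzero(m); print(cam,n,round(d['score'],2),np.round(d['rect']),u.mean(),v.mean(),back(p,(u.mean(),v.mean()),z))
    if cam=="top":
        crop(im,230,150,110,130,5,"t1.png"); crop(im,360,145,130,120,5,"t2.png")
    else:
        crop(im,230,220,180,130,4,"s1.png"); crop(im,300,130,120,90,6,"s2.png")
E
```

```text
top cutter 0.62 [374. 154.  99.  96.] 420.27743453957044 203.22168284789643 [ 0.5235 -0.1429  0.164 ]
top ejector_disc 0.73 [252. 177.  48.  52.] 274.04252049180326 201.12909836065575 [0.5733 0.2928 0.008 ]
top shaft_cap 0.64 [211. 248.  12.  12.] 217.0943396226415 255.14622641509433 [0.4032 0.4708 0.02  ]
top shaft_cap 0.61 [341. 216.  15.  20.] 345.6292682926829 224.62926829268292 [0.4885 0.0647 0.02  ]
top parts_tray 0.91 [235. 167.  88. 106.] 281.24362737525104 223.1782790050981 [0.4987 0.269  0.02  ]
top measuring_cup 0.71 [320. 125.  37.  22.] 334.76181818181817 135.61454545454546 [0.7761 0.0903 0.05  ]
top measuring_cup 0.71 [376. 157. 101.  94.] 420.4270584725537 203.44346658711217 [ 0.5446 -0.1702  0.05  ]
side cutter 0.91 [311. 142.  98.  77.] 360.98616680032075 180.57457898957497 [0.4965 0.0141 0.164 ]
side ejector_disc 0.56 [256. 254.  64.  49.] 290.0373322147651 278.38674496644296 [0.5739 0.2993 0.008 ]
side shaft_cap 0.66 [350. 267.  17.  16.] 357.75536480686696 275.79399141630904 [0.42   0.2309 0.02  ]
side shaft_cap 0.63 [343. 225.  17.  19.] 352.7365269461078 233.02095808383234 [0.4914 0.0675 0.02  ]
side shaft_cap 0.55 [310. 341.  31.  32.] 325.16916780354705 354.85402455661665 [0.4043 0.4757 0.02  ]
side parts_tray 0.58 [230. 234. 159.  99.] 321.80175292153586 281.6119922092376 [0.4928 0.2879 0.02  ]
side parts_tray 0.27 [256. 255.  67.  47.] 290.07891440501044 278.46638830897706 [0.5676 0.3109 0.02  ]
side measuring_cup 0.71 [252. 192.  22.  29.] 262.01769911504425 207.96165191740414 [0.7672 0.1054 0.05  ]
side tongs 0.47 [256. 256.  64.  44.] 290.3219315895372 277.95090543259556 [0.5729 0.2995 0.01  ]
side tongs 0.35 [251. 194.  23.  28.] 262.09090909090907 207.98093841642228 [0.8005 0.0529 0.01  ]
```

View pics/t1.png

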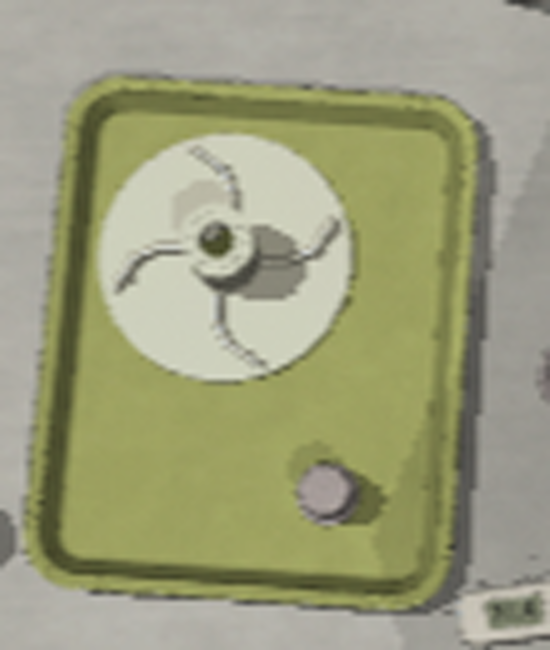

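View pics/t2.png

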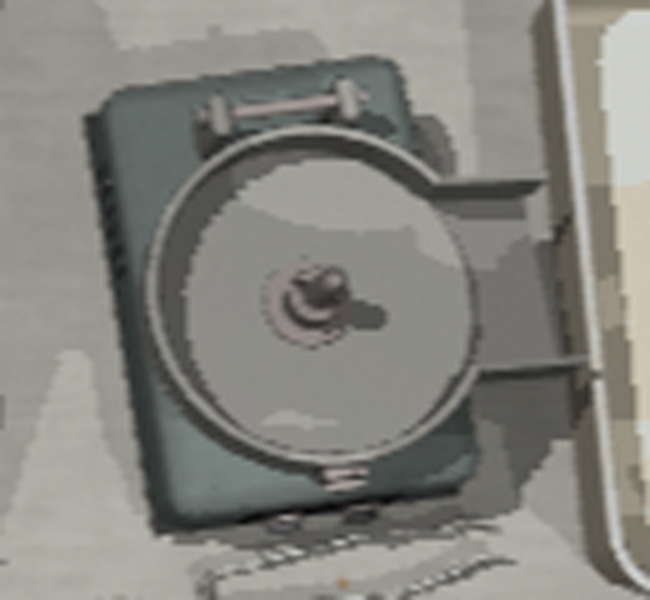

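View pics/s2.png

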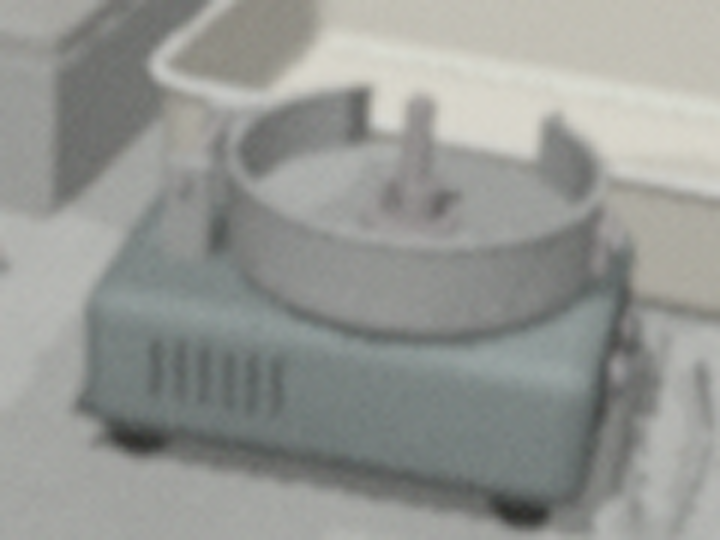

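Run:
```python
from h import *
pt=imaging.camera_params("top");ps=imaging.camera_params("side");pw=imaging.camera_params("wrist")
print("shaft", back(pt,(426.3,201.3),.198), back(ps,(370.3,146.5),.198))
print("flange", back(pt,(421.6,206),.131))
print("hubtop", back(pt,(230+219/5,150+243/5),.058), "plate",back(pt,(230+225/5,150+258/5),.008))
print("cap top", back(pt,(230+325/5,150+490/5),.039))
print("front handle/pin",back(pt,(360+343/5,145+475/5),.14),back(pt,(360+280/5,145+105/5),.15))
C=-pw['R'].T@pw['t']; s=read_state(); T=s['tcp_rot']; print("cam in tool",T.T@(C-s['position']), T.T@pw['R'].T)
print("tcp px",proj(pw,s['position']))
```

```text
shaft [ 0.522 -0.152  0.198] [ 0.5229 -0.1462  0.198 ]
flange [ 0.5214 -0.1539  0.131 ]
hubtop [0.5711 0.2883 0.058 ] plate [0.5717 0.2897 0.008 ]
cap top [0.4171 0.2254 0.039 ]
front handle/pin [ 0.42   -0.1643  0.14  ] [ 0.6384 -0.142   0.15  ]
cam in tool [-0.0007 -0.155   0.0813] [[ 1.     -0.0006  0.0001]
 [-0.0002 -0.2941  0.9558]
 [-0.0005 -0.9558 -0.2941]]
tcp px [[314.8515 262.9853]]
```

View pics/s1.png

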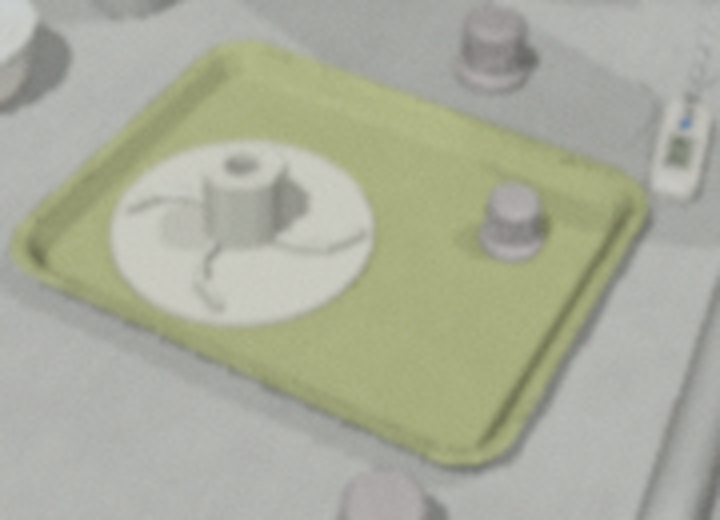

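Request:
apply_moves --steps '[{"x": 20,"y": 38,"z": 15},{"x": 22,"y": 42,"z": 10},{"x": 22,"y": 42,"z": 5},{"x": 22,"y": 42},{"x": 22,"y": 42},{"x": 22,"y": 42},{"x": 22,"y": 42},{"x": 22,"y": 42},{"x": 22,"y": 42},{"x": 18,"y": 22},{}]'

```text
invalid input at $.steps[0]: expected keys x, y, z, spin
```

Run:
```python
from h import *
s=read_state(); print(s['time_s'],s['position'],s['tcp_rot'],s['joint_positions'])
p=imaging.camera_params("wrist"); im=imaging.capture("wrist"); cv2.imwrite("pics/w1.png",im[:,:,::-1])
np.save("w1.npy",im); import pickle; pickle.dump(p,open("w1.pkl","wb"))
print(proj(p,[.522,-.151,.151]),proj(p,[.522,-.151,.198]))
```

```text
0.85 [ 0.2627 -0.5671  0.2306] [[ 0.4203  0.      0.9074]
 [-0.9074 -0.      0.4203]
 [ 0.     -1.      0.    ]] [-75.374   30.2218  82.0874   0.0014  67.6896 -10.2271]
[[-426.9888 -860.8732]] [[ -829.8175 -1377.7698]]
```

View pics/w1.png

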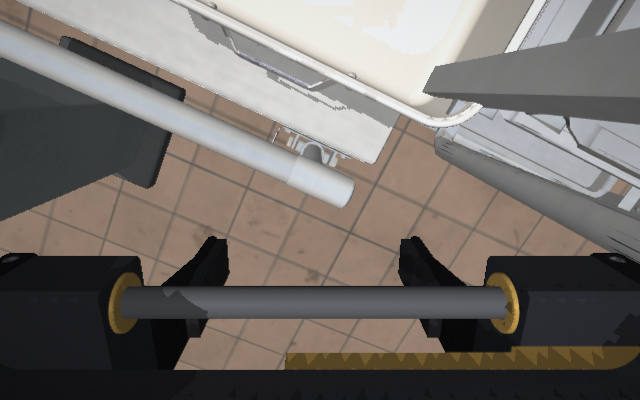

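Request:
apply_moves --steps '[{"x": 20,"y": 38,"z": 15,"spin": 0},{"x": 22,"y": 42,"z": 10,"spin": 0},{"x": 22,"y": 42,"z": 5,"spin": 0},{"x": 22,"y": 42,"z": 0,"spin": 0},{"x": 22,"y": 42,"z": 0,"spin": 0},{"x": 22,"y": 42,"z": 0,"spin": 0},{"x": 22,"y": 42,"z": 0,"spin": 0},{"x": 22,"y": 42,"z": 0,"spin": 0},{"x": 22,"y": 42,"z": 0,"spin": 0},{"x": 18,"y": 22,"z": 0,"spin": 0},{"x": 0,"y": 0,"z": 0,"spin": 0}]'

```text
time_s: 2.0
position: [0.4813, -0.1593, 0.2632]
tcp_rot: [[0.414, 0.007, 0.91], [-0.91, -0.007, 0.415], [0.01, -1.0, 0.003]]
force: [-0.4, -0.7, -0.6]
opening: 1.004
```

```bash
cat > shot.py <<'E'
from h import *; import sys,pickle
n=sys.argv[1]
s=read_state(); print(s['time_s'],s['position'],s['tcp_rot'],s['joint_positions'],s['force'],s['opening'])
p=imaging.camera_params("wrist"); im=imaging.capture("wrist"); cv2.imwrite(f"pics/{n}.png",im[:,:,::-1])
np.save(n+".npy",im); pickle.dump(p,open(n+".pkl","wb"))
print(proj(p,[.522,-.151,.151]),proj(p,[.522,-.151,.198]))
E
python3 shot.py w2
```

```text
2.0 [ 0.4813 -0.1593  0.2632] [[ 0.4145  0.007   0.91  ]
 [-0.91   -0.0073  0.4145]
 [ 0.0096 -0.9999  0.0033]] [-30.8659  18.5474  96.846   -0.1734  64.0469  34.722 ] [-0.419  -0.67   -0.5786] 1.0039635643202824
[[325.1444 145.6324]] [[328.2446 156.8114]]
```

View pics/w2.png

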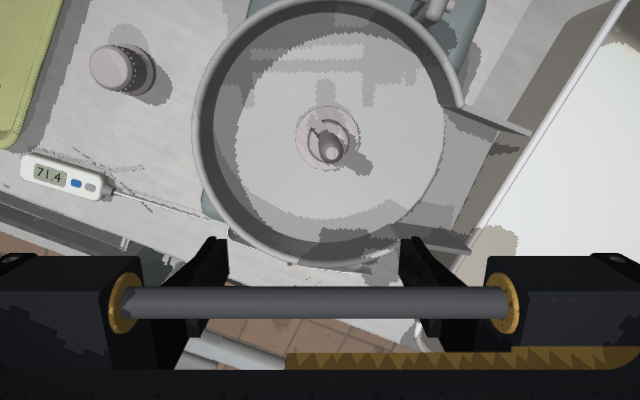

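Run:
```python
from h import *
im=np.load("w2.npy"); crop(im,285,95,90,85,7,"w2c.png")
import pickle; p=pickle.load(open("w2.pkl","rb"))
print(back(p,(331,154),.198))
```

```text
[ 0.5243 -0.1518  0.198 ]
```

View pics/w2c.png

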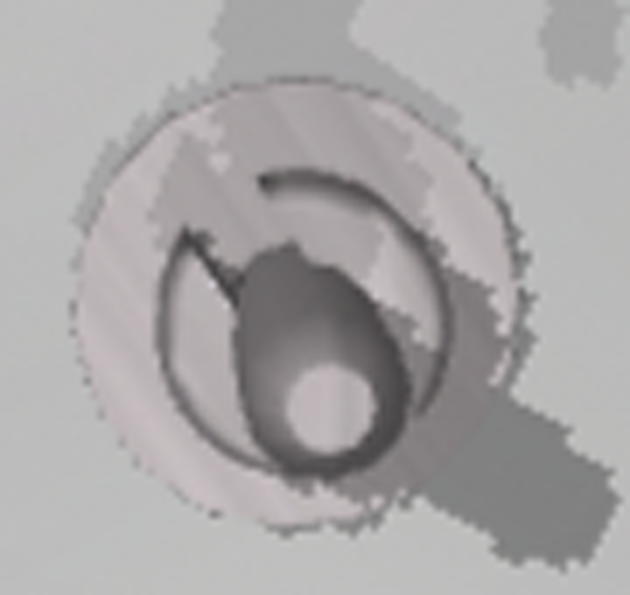

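Run:
```python
from h import *
im=np.load("w2.npy")
import pickle; p=pickle.load(open("w2.pkl","rb"))
print(back(p,(332.1,153.3),.198),back(p,(327.7,138.4),.131),back(p,(285+305/7,95+320/7),.151))
def q(c,x): return back(p,(285+x[0]/7,95+x[1]/7),c)
a,b=q(.151,(190,240)),q(.151,(265,180)); m=(a+b)/2
print(a,b,np.linalg.norm(a-b)*1000)
c0=np.array([.5243,-.1520])
for P in(a,b): d=P[:2]-c0; print(np.linalg.norm(d)*1000,np.degrees(np.arctan2(d[1],d[0])))
S=7;x0,y0=285,95
base=cv2.resize(im[95:180,285:375],None,fx=S,fy=S,interpolation=cv2.INTER_CUBIC)
def draw(o,P,col,closed=True):
    uv=(proj(p,P)-[x0,y0]+0.5)*S
    cv2.polylines(o,[np.round(uv).astype(int)],closed,col,1)
o=base.copy()
draw(o,circ(c0,.026,.131),(255,0,0));draw(o,circ(c0,.016,.149),(0,255,0));draw(o,circ(c0,.004,.198),(0,0,255))
import sys
for th in (75,):
    t=np.radians(th);d=np.array([np.cos(t),np.sin(t)]);n=np.array([-d[1],d[0]])
    for s in(-1,1):
        P=[np.r_[c0+n*s*.00475+d*k,.151] for k in(-.015,.015)]
        draw(o,np.array(P),(255,0,255),False)
cv2.imwrite("pics/ov.png",o[:,:,::-1])
```

```text
[ 0.525  -0.1523  0.198 ] [ 0.5258 -0.1524  0.131 ] [ 0.5264 -0.1518  0.151 ]
[ 0.5291 -0.1369  0.151 ] [ 0.5381 -0.1416  0.151 ] 10.17015871723686
15.81379533358946 72.36465345952759
17.305642704995126 36.96115744600085
```

View pics/ov.png

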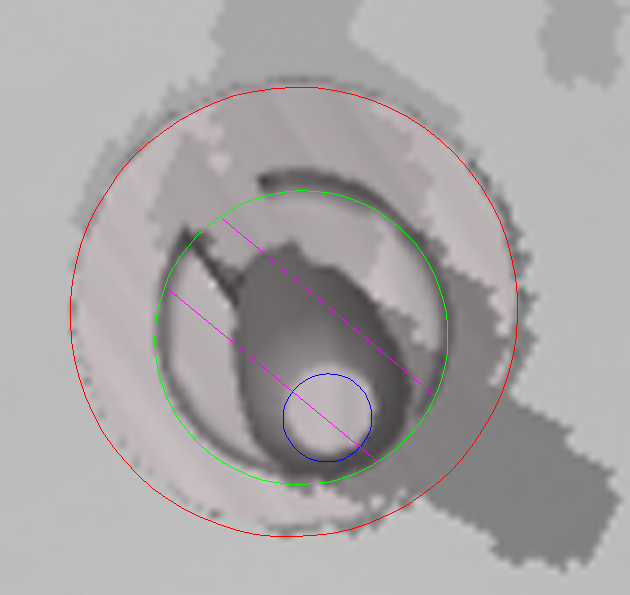

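Run:
```python
from h import *
im=np.load("w2.npy")
import pickle; p=pickle.load(open("w2.pkl","rb"))
c0=np.array([.5256,-.1523]);S=7;x0,y0=285,95
base=cv2.resize(im[95:180,285:375],None,fx=S,fy=S,interpolation=cv2.INTER_CUBIC)
def draw(o,P,col,closed=True):
    cv2.polylines(o,[np.round((proj(p,P)-[x0,y0]+0.5)*S).astype(int)],closed,col,1)
o=base.copy()
draw(o,circ(c0,.026,.131),(255,0,0));draw(o,circ(c0,.014,.151),(0,255,0));draw(o,circ(c0,.016,.149),(0,255,0));draw(o,circ(c0,.004,.198),(0,0,255))
for th,col in ((59,(255,0,255)),):
    t=np.radians(th);d=np.array([np.cos(t),np.sin(t)]);n=np.array([-d[1],d[0]])
    for s in(-1,1):
        draw(o,np.array([np.r_[c0+n*s*.00475+d*k,.151] for k in(-.015,.015)]),col,False)
cv2.imwrite("pics/ov2.png",o[:,:,::-1])
```

```text
(no output)
```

View pics/ov2.png

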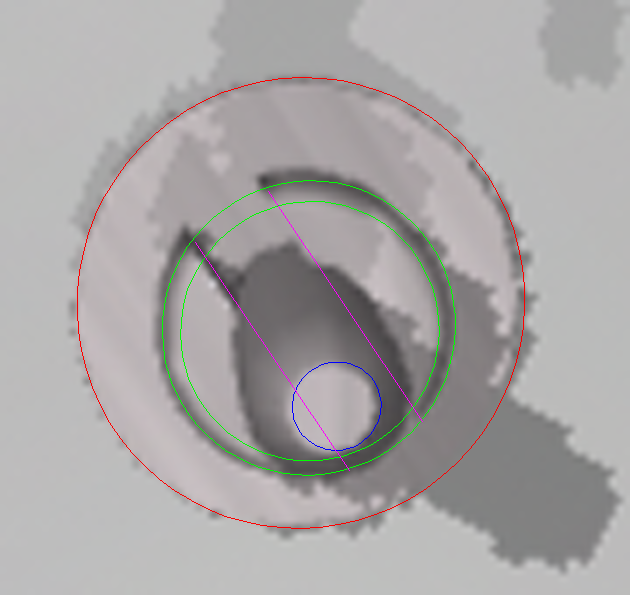

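Request:
apply_moves --steps '[{"x": 5,"y": 40,"z": 0,"spin": 0},{"x": 5,"y": 45,"z": 0,"spin": 0},{"x": 5,"y": 45,"z": 0,"spin": 0},{"x": 5,"y": 45,"z": 0,"spin": 0},{"x": 5,"y": 45,"z": 0,"spin": 0},{"x": 5,"y": 45,"z": -10,"spin": 0},{"x": 5,"y": 45,"z": -15,"spin": 0},{"x": 5,"y": 45,"z": -15,"spin": 0},{"x": 5,"y": 40,"z": -15,"spin": 0},{"x": 5,"y": 30,"z": -10,"spin": 0},{"x": 0,"y": 0,"z": 0,"spin": 0}]'

```text
time_s: 3.15
position: [0.5348, 0.2621, 0.1971]
tcp_rot: [[0.393, 0.014, 0.919], [-0.919, -0.017, 0.393], [0.021, -1.0, 0.006]]
force: [-0.6, -0.5, -0.6]
opening: 1.001
```

```bash
python3 shot.py w3
```

```text
3.15 [0.5348 0.2621 0.1971] [[ 0.3929  0.0137  0.9195]
 [-0.9193 -0.0173  0.3931]
 [ 0.0213 -0.9998  0.0058]] [15.9592 30.1286 88.5967 -1.3373 60.8003 83.4646] [-0.6085 -0.5319 -0.5932] 1.0010377351845228
[[794.5402 432.4214]] [[890.6026 499.4381]]
```

View pics/w3.png

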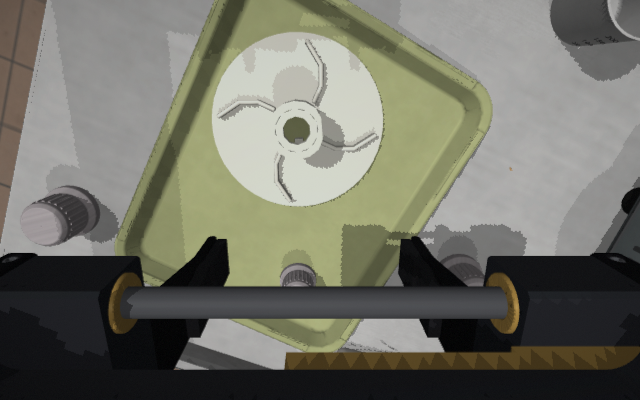

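Run:
```python
from h import *
im=np.load("w3.npy"); crop(im,205,25,185,190,4,"w3a.png"); crop(im,265,90,70,70,9,"w3c.png"); crop(im,255,225,90,90,6,"w3d.png")
```

```text
(no output)
```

View pics/w3c.png

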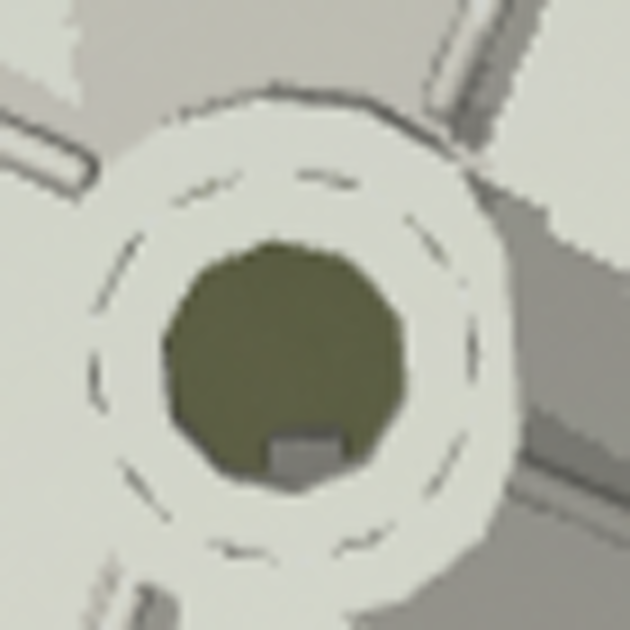

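View pics/w3a.png

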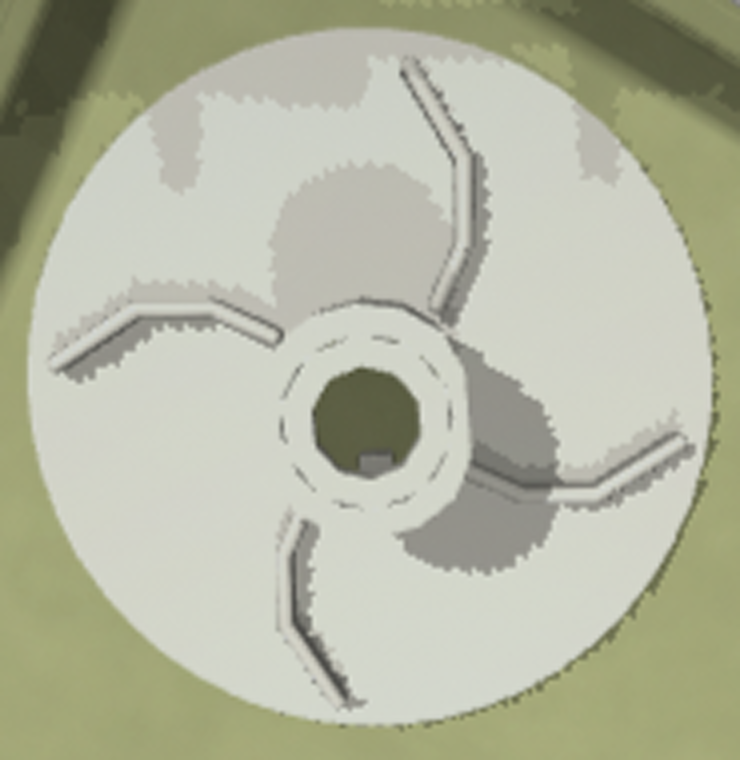

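```bash
cat > ov.py <<'E'
from h import *
import pickle,sys
n,x0,y0,w,hh,S,cx,cy,th=sys.argv[1],*map(float,sys.argv[2:]); x0,y0,w,hh,S=map(int,(x0,y0,w,hh,S))
im=np.load(n+".npy"); p=pickle.load(open(n+".pkl","rb"))
c0=np.array([cx,cy]);z0=.003
o=cv2.resize(im[y0:y0+hh,x0:x0+w],None,fx=S,fy=S,interpolation=cv2.INTER_CUBIC)
def draw(P,col,closed=True):
    cv2.polylines(o,[np.round((proj(p,P)-[x0,y0]+0.5)*S).astype(int)],closed,col,1)
draw(circ(c0,.082,z0+.005),(255,0,0));draw(circ(c0,.011,z0+.055),(0,0,255));draw(circ(c0,.024,z0+.055),(0,255,0))
t=np.radians(th);d=np.array([np.cos(t),np.sin(t)]);nn=np.array([-d[1],d[0]])
for s in(-1,1):
    draw(np.array([np.r_[c0+nn*s*.021+d*k,z0+.055] for k in(-.0116,.0116)]),(255,0,255),False)
    draw(np.array([np.r_[c0+nn*k+d*s*.011,z0+.008] for k in(-.004,.004)]),(255,0,255),False)
    draw(np.array([np.r_[c0+nn*k+d*s*.011,z0+.020] for k in(-.004,.004)]),(255,128,0),False)
cv2.imwrite("pics/"+n+"ov.png",o[:,:,::-1])
E
python3 - <<'E'
from h import *; import pickle
im=np.load("w3.npy"); p=pickle.load(open("w3.pkl","rb"))
print(back(p,(296.4,130.3),.058))
hsv=cv2.cvtColor(im,cv2.COLOR_RGB2HSV); m=((hsv[:,:,1]<45)&(im.max(2)>100)).astype(np.uint8)
m[:, :200]=0; m[:,395:]=0; m[215:]=0;m[:25]=0
nl,l,st,ce=cv2.connectedComponentsWithStats(m); i=1+np.argmax(st[1:,4]); print(st[i])
c=max(cv2.findContours((l==i).astype(np.uint8),0,1)[0],key=len)[:,0]
P=np.array([back(p,q,.008)[:2] for q in c])
A=np.c_[2*P,np.ones(len(P))]
for _ in range(5):
    s=np.linalg.lstsq(A,(P**2).sum(1),rcond=None)[0]; r=np.sqrt(s[2]+s[0]**2+s[1]**2); e=abs(np.hypot(*(P-s[:2]).T)-r); k=e<max(.001,np.median(e)*2); P=P[k];A=A[k]
print(s[:2],r,len(P))
E
python3 ov.py w3 265 90 70 70 9 .5728 .2893 66
```

```text
[0.5757 0.2923 0.058 ]
[  212    32   171   175 22955]
[0.5757 0.2925] 0.08179729193385643 491
```

View pics/w3ov.png

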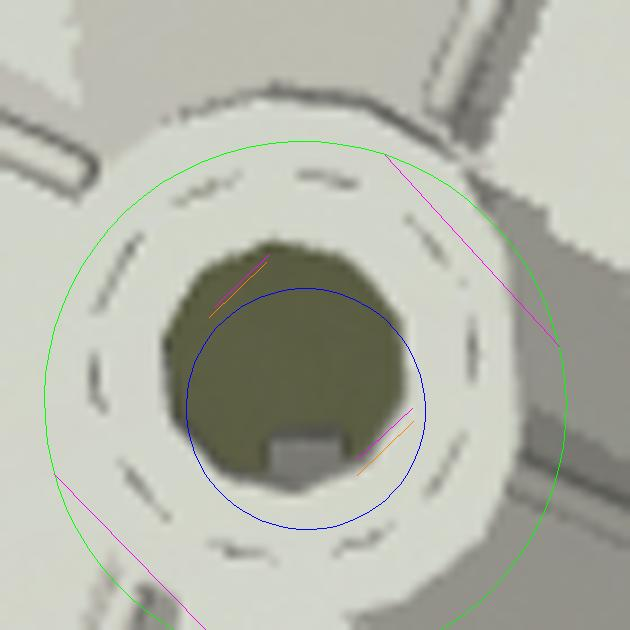

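```bash
python3 ov.py w3 265 90 70 70 9 .5757 .2924 22
```

```text
(no output)
```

View pics/w3ov.png

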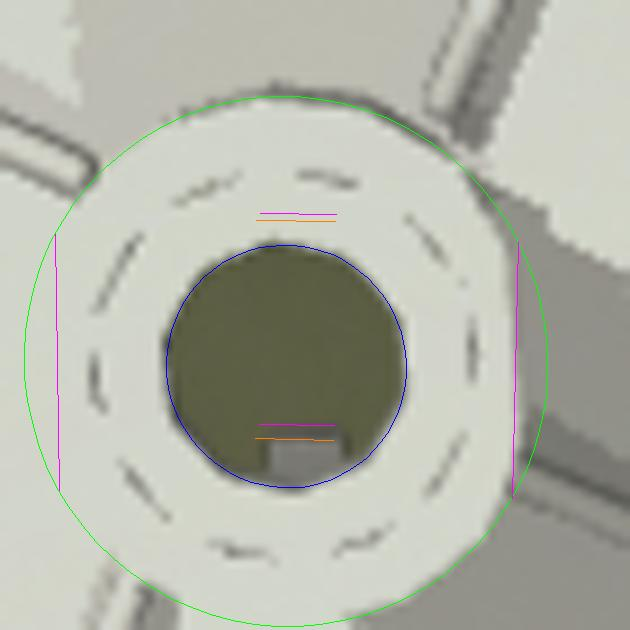

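View pics/w3d.png

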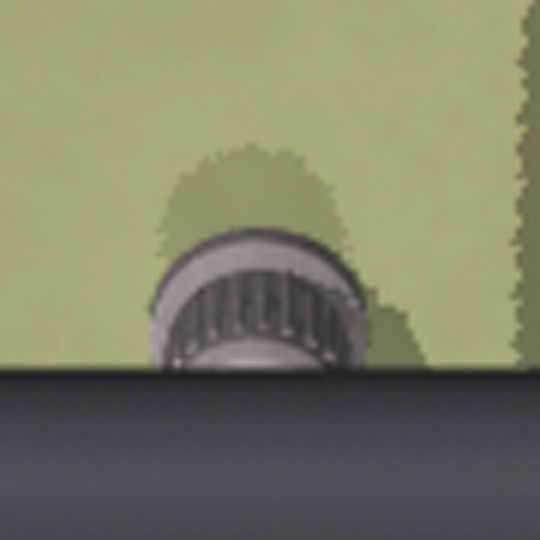

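```bash
python3 ov.py w3 265 90 70 70 9 .5757 .2924 27.5
```

```text
(no output)
```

View pics/w3ov.png

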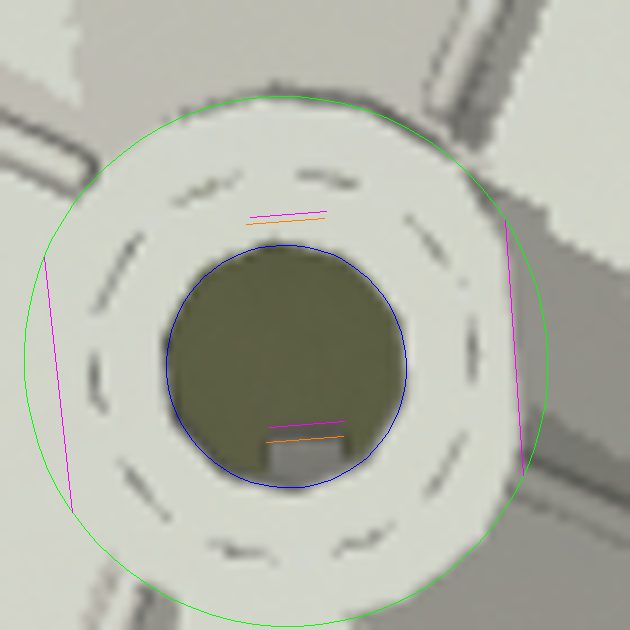

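Request:
apply_moves --steps '[{"x": 14,"y": 10,"z": -20,"spin": 0.03},{"x": 14,"y": 10,"z": -25,"spin": 0.03},{"x": 12,"y": 9,"z": -25,"spin": 0.01},{"x": 3,"y": 2,"z": -20,"spin": 0},{"x": 0,"y": 0,"z": 0,"spin": 0}]'

```text
time_s: 3.7
position: [0.583, 0.281, 0.1081]
tcp_rot: [[0.449, 0.019, 0.893], [-0.893, -0.021, 0.45], [0.027, -1.0, 0.007]]
force: [-0.4, -1.0, -0.3]
opening: 0.998
```

```bash
python3 shot.py w4
```

```text
3.7 [0.583  0.281  0.1081] [[ 0.4494  0.0187  0.8931]
 [-0.8929 -0.0209  0.4497]
 [ 0.0271 -0.9996  0.0073]] [16.5309 40.2038 84.7371 -1.789  54.3876 80.8421] [-0.3806 -0.961  -0.3017] 0.9979552617132005
[[912.4285 662.26  ]] [[1076.8503  816.2504]]
```

View pics/w4.png

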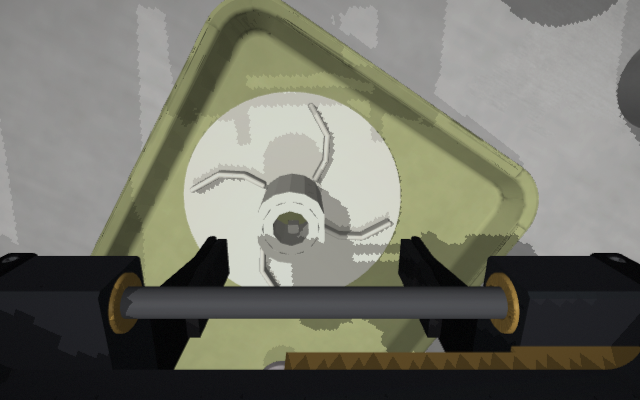

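```bash
python3 ov.py w4 250 165 90 90 7 .5757 .2924 27; python3 -c "
from h import *;import pickle
print(back(pickle.load(open('w4.pkl','rb')),(290.5,228),.058))"
```

```text
[0.5756 0.2925 0.058 ]
```

View pics/w4ov.png

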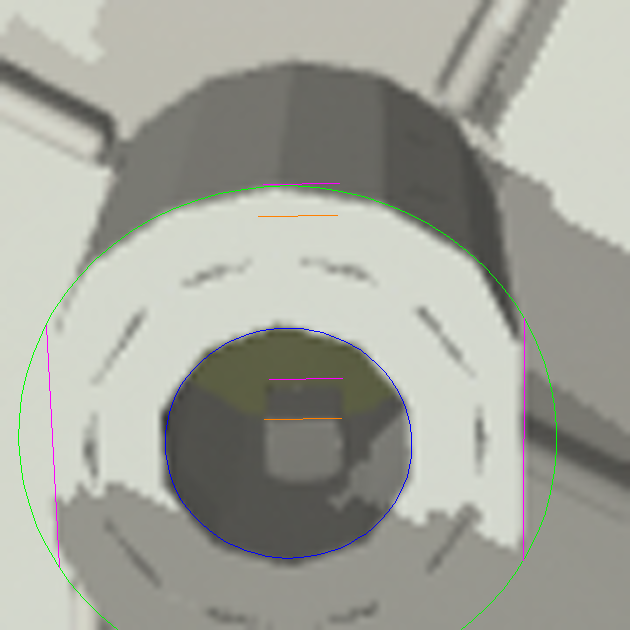

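Request:
apply_moves --steps '[{"x": -5,"y": 8,"z": -10,"spin": 0},{"x": -2,"y": 3,"z": -20,"spin": 0},{"x": 0,"y": 0,"z": -25,"spin": 0},{"x": 0,"y": 0,"z": -10,"spin": 0},{"x": 0,"y": 0,"z": 0,"spin": 0}]'

```text
time_s: 4.25
position: [0.5793, 0.2903, 0.0496]
tcp_rot: [[0.444, 0.031, 0.895], [-0.895, -0.018, 0.445], [0.03, -0.999, 0.02]]
force: [-0.3, -0.5, -0.9]
opening: 1.004
```

Request:
apply_moves --steps '[{"x": -2,"y": 1,"z": -8,"spin": 0},{"x": -1,"y": 1,"z": -7,"spin": 0},{"x": 0,"y": 0,"z": 0,"spin": 0},{"x": 0,"y": 0,"z": 0,"spin": 0}]'

```text
time_s: 4.65
position: [0.5777, 0.2931, 0.0368]
tcp_rot: [[0.444, 0.036, 0.895], [-0.895, -0.016, 0.445], [0.031, -0.999, 0.025]]
force: [-0.1, -0.6, -0.4]
opening: 1.001
```

Request:
apply_moves --steps '[{"x": -1,"y": 0,"z": -6,"spin": 0},{"x": 0,"y": 0,"z": 0,"spin": 0}]'

```text
time_s: 4.85
position: [0.5771, 0.2934, 0.0312]
tcp_rot: [[0.444, 0.037, 0.895], [-0.895, -0.016, 0.445], [0.031, -0.999, 0.027]]
force: [-1.1, -0.2, -0.4]
opening: 1.0
```

Request:
apply_moves --steps '[{"x": 0,"y": 0,"z": 0,"spin": 0},{"x": 0,"y": 0,"z": 0,"spin": 0},{"x": 0,"y": 0,"z": 0,"spin": 0},{"x": 0,"y": 0,"z": 0,"spin": 0},{"x": 0,"y": 0,"z": 0,"spin": 0},{"x": 0,"y": 0,"z": 0,"spin": 0}]' --grip 20

```text
time_s: 5.45
position: [0.5777, 0.2934, 0.0315]
tcp_rot: [[0.444, 0.039, 0.895], [-0.895, -0.015, 0.445], [0.031, -0.999, 0.028]]
force: [0.0, -0.1, -0.4]
opening: 0.541
```

```bash
python3 shot.py w5
```

```text
5.45 [0.5777 0.2934 0.0315] [[ 0.4443  0.0385  0.8951]
 [-0.8954 -0.0154  0.4451]
 [ 0.0309 -0.9991  0.0277]] [17.7678 46.2109 87.2759 -2.1515 44.6996 82.8596] [ 0.0189 -0.0958 -0.367 ] 0.5408902290901907
[[1302.898   980.7935]] [[1811.202  1428.3145]]
```

View pics/w5.png

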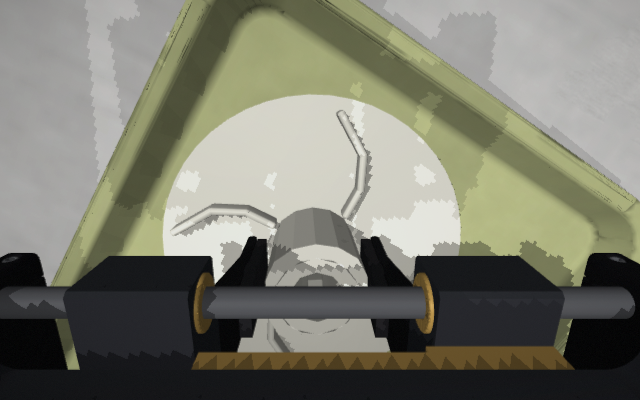

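Request:
apply_moves --steps '[{"x": 0,"y": 0,"z": 0,"spin": 0},{"x": 0,"y": 0,"z": 0,"spin": 0},{"x": 0,"y": 0,"z": 0,"spin": 0}]'

```text
time_s: 5.8
position: [0.5776, 0.2934, 0.0317]
tcp_rot: [[0.444, 0.038, 0.895], [-0.895, -0.015, 0.445], [0.031, -0.999, 0.028]]
force: [-0.2, -0.1, 0.1]
opening: 0.486
```

Request:
apply_moves --steps '[{"x": 0,"y": 0,"z": 10,"spin": 0},{"x": 0,"y": 0,"z": 20,"spin": 0},{"x": 0,"y": 0,"z": 35,"spin": 0},{"x": 0,"y": 0,"z": 45,"spin": 0},{"x": 0,"y": 0,"z": 45,"spin": 0},{"x": 0,"y": 0,"z": 45,"spin": 0},{"x": 0,"y": 0,"z": 30,"spin": 0},{"x": 0,"y": 0,"z": 10,"spin": 0},{"x": 0,"y": 0,"z": 0,"spin": 0}]'

```text
time_s: 6.7
position: [0.5713, 0.2914, 0.2803]
tcp_rot: [[0.444, 0.03, 0.895], [-0.895, -0.018, 0.445], [0.03, -0.999, 0.019]]
force: [-0.2, -0.8, -1.1]
opening: 0.482
```

```bash
python3 shot.py w6; python3 -c "
from h import *
im=imaging.capture('side'); crop(im,200,130,200,150,4,'s6.png')"
```

```text
6.7 [0.5713 0.2914 0.2803] [[ 0.4444  0.0303  0.8953]
 [-0.8954 -0.0181  0.445 ]
 [ 0.0297 -0.9994  0.0191]] [17.7727 28.3116 77.1325 -1.5839 73.2252 81.8002] [-0.212  -0.8225 -1.0603] 0.48171574766399944
[[663.2942 409.1382]] [[712.9351 452.1695]]
```

View pics/s6.png

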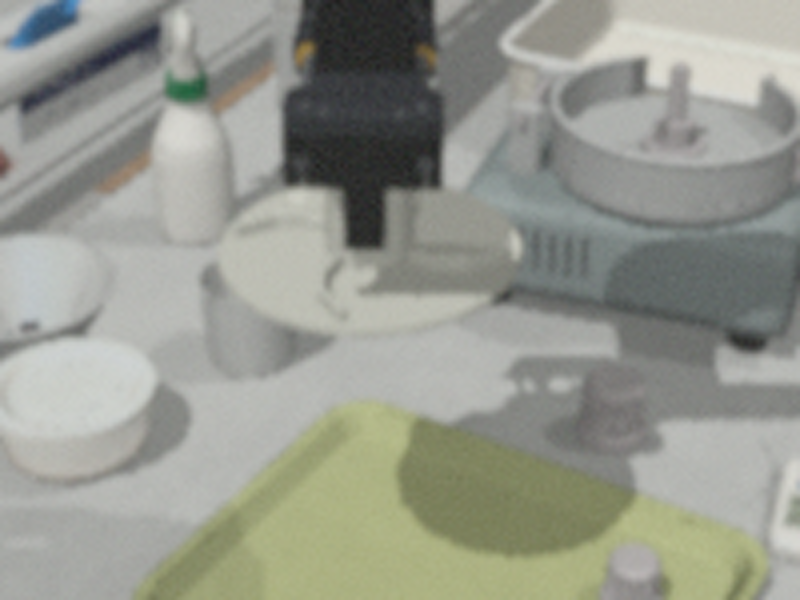

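View pics/w6.png

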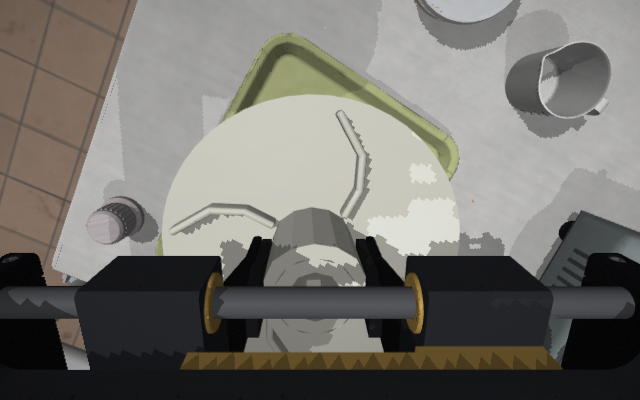

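Request:
apply_moves --steps '[{"x": -3,"y": -25,"z": 0,"spin": 0.03},{"x": -4,"y": -40,"z": 0,"spin": 0.06},{"x": -4,"y": -42,"z": 0,"spin": 0.06},{"x": -4,"y": -42,"z": 0,"spin": 0.06},{"x": -4,"y": -42,"z": 0,"spin": 0.06},{"x": -4,"y": -42,"z": 0,"spin": 0.06},{"x": -4,"y": -42,"z": 0,"spin": 0.06},{"x": -4,"y": -42,"z": 0,"spin": 0.06},{"x": -4,"y": -42,"z": 0,"spin": 0.06},{"x": -4,"y": -40,"z": 0,"spin": 0.05},{"x": -4,"y": -20,"z": 0,"spin": 0.03},{"x": 0,"y": 0,"z": 0,"spin": 0}]'

```text
time_s: 8.0
position: [0.5061, -0.1402, 0.2441]
tcp_rot: [[0.882, -0.026, 0.471], [-0.471, -0.007, 0.882], [-0.02, -1.0, -0.018]]
force: [0.0, -0.1, -1.6]
opening: 0.482
```

```bash
python3 shot.py w7
```

```text
8.0 [ 0.5061 -0.1402  0.2441] [[ 0.8818 -0.0259  0.4709]
 [-0.4712 -0.0066  0.882 ]
 [-0.0198 -0.9996 -0.018 ]] [-27.0999  22.1091  94.5115  -1.1191  64.5335   1.5001] [ 0.0035 -0.0881 -1.5839] 0.4817578520321655
[[342.3202 204.7282]] [[346.8435 230.0928]]
```

Request:
apply_moves --steps '[{"x": 8,"y": -4,"z": 0,"spin": -0.02},{"x": 8,"y": -4,"z": 0,"spin": -0.02},{"x": 4,"y": -2,"z": 0,"spin": -0.01},{"x": 0,"y": 0,"z": 0,"spin": 0},{"x": 0,"y": 0,"z": 0,"spin": 0}]'

```text
time_s: 8.55
position: [0.5275, -0.1447, 0.2406]
tcp_rot: [[0.857, -0.032, 0.515], [-0.515, 0.001, 0.857], [-0.028, -0.999, -0.016]]
force: [0.3, -1.0, -2.4]
opening: 0.48
```

```bash
python3 shot.py w8; python3 -c "
from h import *
im=imaging.capture('side'); crop(im,300,80,130,130,5,'s8.png')
im=imaging.capture('top'); crop(im,360,145,130,120,5,'t8.png')"
```

```text
8.55 [ 0.5275 -0.1447  0.2406] [[ 0.8568 -0.032   0.5146]
 [-0.5149  0.0005  0.8573]
 [-0.0277 -0.9995 -0.016 ]] [-26.6102  24.2353  91.4289  -0.87    65.99     4.7451] [ 0.3357 -0.9847 -2.4394] 0.47988714382489145
[[315.4654 214.2233]] [[313.826  241.5298]]
```

View pics/s8.png

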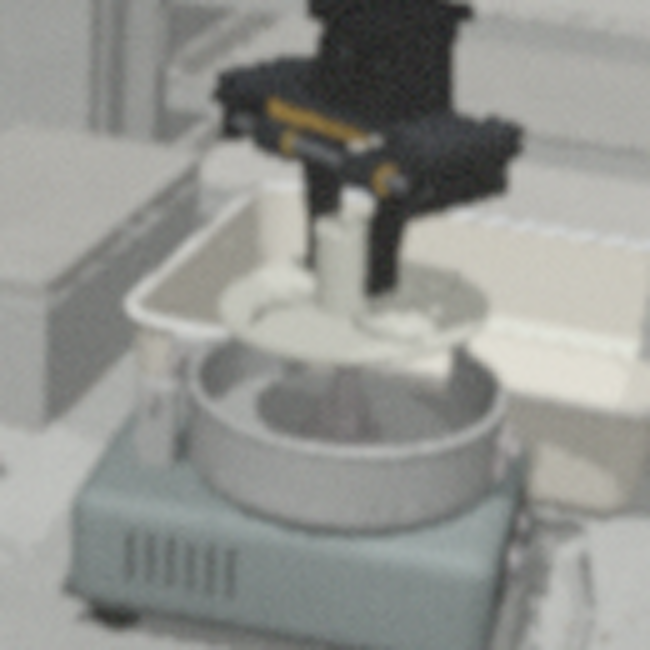

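View pics/w8.png

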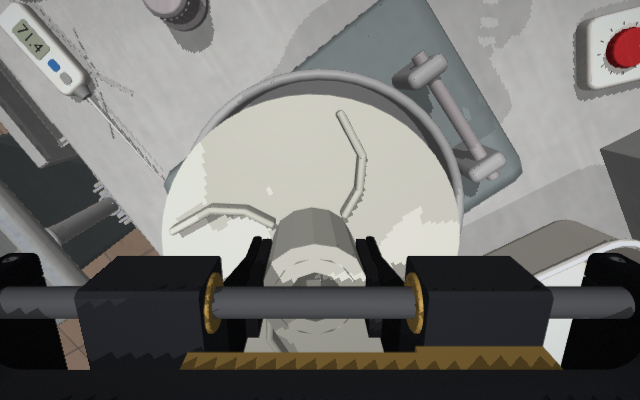

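Request:
apply_moves --steps '[{"x": 0,"y": -4,"z": 0,"spin": 0},{"x": 0,"y": -2,"z": 0,"spin": 0},{"x": 0,"y": 0,"z": 0,"spin": 0}]'

```text
time_s: 9.0
position: [0.5267, -0.1512, 0.2412]
tcp_rot: [[0.857, -0.032, 0.515], [-0.515, -0.0, 0.857], [-0.027, -1.0, -0.016]]
force: [0.0, -0.2, -1.7]
opening: 0.481
```

Request:
apply_moves --steps '[{"x": 0,"y": 0,"z": -8,"spin": 0},{"x": 0,"y": 0,"z": -8,"spin": 0},{"x": 0,"y": 0,"z": -6,"spin": 0},{"x": 0,"y": 0,"z": 0,"spin": 0}]'

```text
time_s: 9.4
position: [0.5262, -0.1513, 0.2171]
tcp_rot: [[0.856, -0.032, 0.515], [-0.516, 0.0, 0.857], [-0.028, -0.999, -0.016]]
force: [0.1, 0.4, -1.9]
opening: 0.484
```

Request:
apply_moves --steps '[{"x": 0,"y": 0,"z": -8,"spin": 0},{"x": 0,"y": 0,"z": -8,"spin": 0},{"x": 0,"y": 0,"z": -6,"spin": 0},{"x": 0,"y": 0,"z": -3,"spin": 0},{"x": 0,"y": 0,"z": 0,"spin": 0}]'

```text
time_s: 9.9
position: [0.526, -0.1511, 0.1891]
tcp_rot: [[0.856, -0.033, 0.515], [-0.515, 0.001, 0.857], [-0.029, -0.999, -0.016]]
force: [0.2, -0.5, -1.5]
opening: 0.484
```

```bash
python3 shot.py w9; python3 -c "
from h import *
im=np.load('w9.npy'); crop(im,230,190,170,130,4,'w9c.png')"
```

```text
9.9 [ 0.526  -0.1511  0.1891] [[ 0.8564 -0.0335  0.5152]
 [-0.5155  0.0011  0.8569]
 [-0.0293 -0.9994 -0.0163]] [-27.2738  28.0677  94.4309  -0.9581  59.2391   4.2589] [ 0.161  -0.5193 -1.5383] 0.4840286571560946
[[310.4498 235.1557]] [[306.7812 276.6203]]
```

View pics/w9c.png

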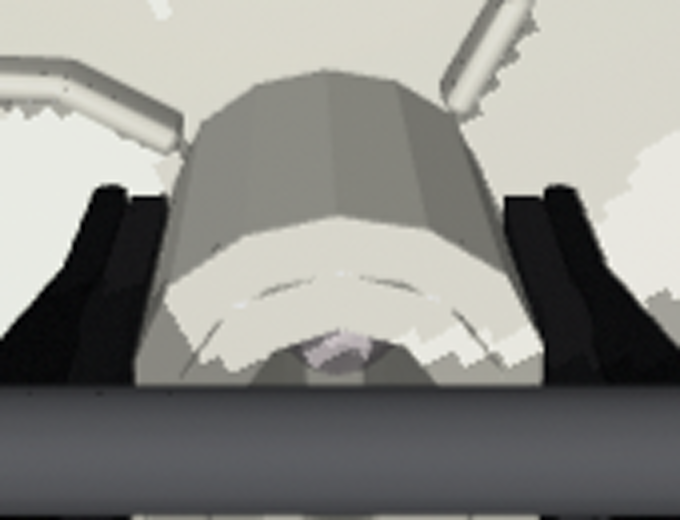

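Request:
apply_moves --steps '[{"x": 0,"y": 0,"z": -4,"spin": 0},{"x": 0,"y": 0,"z": -4,"spin": 0},{"x": 0,"y": 0,"z": -3,"spin": 0},{"x": 0,"y": 0,"z": 0,"spin": 0}]'

```text
time_s: 10.35
position: [0.5266, -0.1514, 0.1781]
tcp_rot: [[0.857, -0.031, 0.515], [-0.515, 0.0, 0.857], [-0.027, -1.0, -0.016]]
force: [-1.3, 0.3, -1.7]
opening: 0.484
```

Request:
apply_moves --steps '[{"x": 0,"y": 0,"z": -3,"spin": 0},{"x": 0,"y": 0,"z": -2,"spin": 0},{"x": 0,"y": 0,"z": -2,"spin": 0},{"x": 0,"y": 0,"z": 0,"spin": 0}]'

```text
time_s: 10.75
position: [0.5274, -0.1516, 0.171]
tcp_rot: [[0.856, -0.03, 0.515], [-0.516, -0.0, 0.857], [-0.025, -1.0, -0.016]]
force: [-0.3, 0.4, -2.1]
opening: 0.482
```

Request:
apply_moves --steps '[{"x": 0,"y": 0,"z": -2,"spin": 0},{"x": 0,"y": 0,"z": -2,"spin": 0}]'

```text
time_s: 10.95
position: [0.5275, -0.1516, 0.1669]
tcp_rot: [[0.857, -0.029, 0.515], [-0.516, -0.001, 0.857], [-0.025, -1.0, -0.016]]
force: [-1.5, 1.0, -2.6]
opening: 0.485
```

Request:
apply_moves --steps '[{"x": 0,"y": 0,"z": -2,"spin": 0},{"x": 0,"y": 0,"z": -2,"spin": 0}]'

```text
time_s: 11.15
position: [0.5274, -0.1516, 0.1626]
tcp_rot: [[0.857, -0.029, 0.515], [-0.516, -0.001, 0.857], [-0.025, -1.0, -0.016]]
force: [0.4, 0.1, -2.1]
opening: 0.479
```

Request:
apply_moves --steps '[{"x": 0,"y": 0,"z": -2,"spin": 0},{"x": 0,"y": 0,"z": -1,"spin": 0},{"x": 0,"y": 0,"z": -1,"spin": 0}]'

```text
time_s: 11.45
position: [0.5273, -0.1519, 0.1597]
tcp_rot: [[0.857, -0.03, 0.515], [-0.515, -0.001, 0.857], [-0.025, -1.0, -0.016]]
force: [-2.1, 1.4, 7.1]
opening: 0.482
```

Request:
apply_moves --steps '[{"x": 0,"y": 0,"z": 0,"spin": 0},{"x": 0,"y": 0,"z": 0,"spin": 0}]'

```text
time_s: 11.65
position: [0.5274, -0.1518, 0.1605]
tcp_rot: [[0.857, -0.029, 0.515], [-0.515, -0.001, 0.857], [-0.024, -1.0, -0.016]]
force: [-0.5, -0.1, 0.8]
opening: 0.481
```

Request:
apply_moves --steps '[{"x": 0,"y": 0,"z": 0,"spin": 0},{"x": 0,"y": 0,"z": 0,"spin": 0},{"x": 0,"y": 0,"z": 0,"spin": 0},{"x": 0,"y": 0,"z": 0,"spin": 0}]' --grip 87

```text
time_s: 12.05
position: [0.5278, -0.1521, 0.1602]
tcp_rot: [[0.857, -0.028, 0.515], [-0.515, -0.002, 0.857], [-0.023, -1.0, -0.016]]
force: [-1.6, 0.5, -0.5]
opening: 0.762
```

Request:
apply_moves --steps '[{"x": 0,"y": 0,"z": 10,"spin": 0},{"x": 0,"y": 0,"z": 25,"spin": 0},{"x": 0,"y": 0,"z": 35,"spin": 0},{"x": -15,"y": -10,"z": 35,"spin": 0},{"x": -20,"y": -20,"z": 20,"spin": 0},{"x": 0,"y": 0,"z": 0,"spin": 0}]'

```text
time_s: 12.65
position: [0.4916, -0.1824, 0.2918]
tcp_rot: [[0.858, -0.029, 0.513], [-0.514, -0.003, 0.858], [-0.023, -1.0, -0.017]]
force: [0.8, -0.3, -0.1]
opening: 0.997
```

```bash
python3 shot.py w10; python3 -c "
from h import *
im=imaging.capture('side'); crop(im,300,80,130,130,5,'s10.png')"
```

```text
12.65 [ 0.4916 -0.1824  0.2918] [[ 0.8578 -0.0286  0.5132]
 [-0.5135 -0.0032  0.8581]
 [-0.0229 -0.9996 -0.0175]] [-31.9884  18.9741  91.0151  -1.0821  71.3055  -0.7351] [ 0.8375 -0.2759 -0.0695] 0.9970923054227527
[[329.7614 135.0027]] [[331.2384 144.5337]]
```

View pics/s10.png

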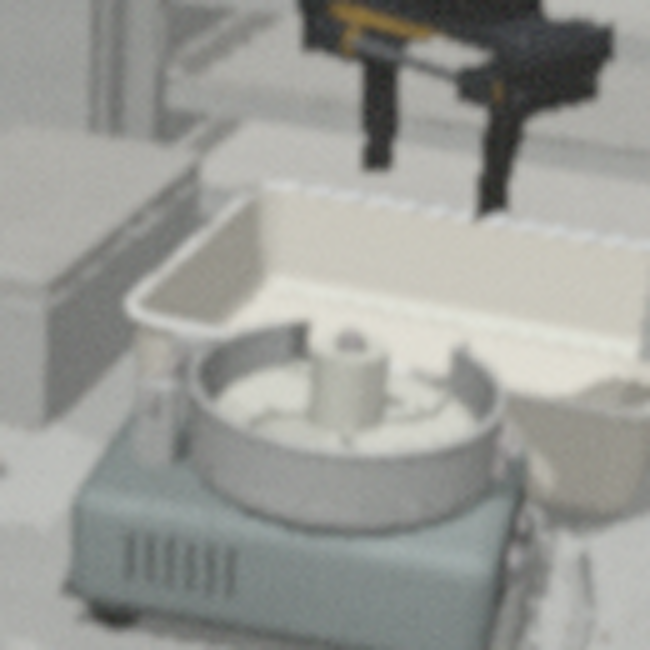

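View pics/w10.png

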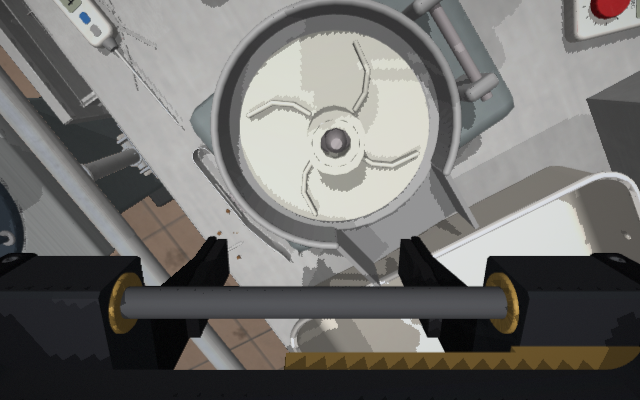

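Run:
```python
from h import *; import pickle
im=np.load("w10.npy"); p=pickle.load(open("w10.pkl","rb"))
o=im[25:230,230:435]; S=3; o=cv2.resize(o,None,fx=S,fy=S,interpolation=cv2.INTER_CUBIC)
def draw(P,col): cv2.polylines(o,[np.round((proj(p,P)-[230,25]+.5)*S).astype(int)],True,col,1)
c=(.5256,-.1523)
for dz,col in((0,(255,0,0)),(.012,(0,0,255))):
    draw(circ(c,.082,.136+dz),col);draw(circ(c,.011,.186+dz),col)
draw(circ(c,.004,.198),(0,255,0)); draw(circ(c,.024,.186),(255,0,0))
cv2.imwrite("pics/w10ov.png",o[:,:,::-1])
```

```text
(no output)
```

View pics/w10ov.png

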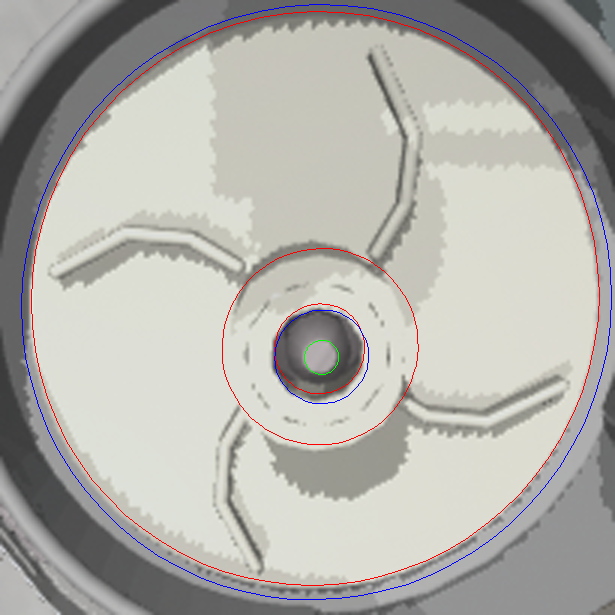

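Request:
apply_moves --steps '[{"x": -8,"y": 30,"z": 0,"spin": -0.04},{"x": -12,"y": 40,"z": 0,"spin": -0.06},{"x": -12,"y": 42,"z": 0,"spin": -0.06},{"x": -12,"y": 42,"z": 0,"spin": -0.06},{"x": -12,"y": 42,"z": 0,"spin": -0.06},{"x": -12,"y": 42,"z": -10,"spin": -0.06},{"x": -12,"y": 42,"z": -20,"spin": -0.06},{"x": -12,"y": 42,"z": -20,"spin": -0.06},{"x": -12,"y": 40,"z": -20,"spin": -0.04},{"x": -8,"y": 20,"z": -10,"spin": 0},{"x": 0,"y": 0,"z": 0,"spin": 0}]' --grip 56

```text
time_s: 13.85
position: [0.3701, 0.2196, 0.1964]
tcp_rot: [[0.488, -0.042, 0.872], [-0.872, 0.021, 0.49], [-0.039, -0.999, -0.026]]
force: [-0.0, 0.5, 0.2]
opening: 0.642
```

```bash
python3 shot.py w11
```

```text
13.85 [0.3701 0.2196 0.1964] [[ 0.4884 -0.042   0.8716]
 [-0.8717  0.0213  0.4895]
 [-0.0391 -0.9989 -0.0262]] [ 14.4565  19.1193 110.1408   2.2345  52.7859  73.7828] [-0.0273  0.4961  0.1573] 0.6419830262663198
[[965.291  308.9394]] [[1130.8712  368.7051]]
```

View pics/w11.png

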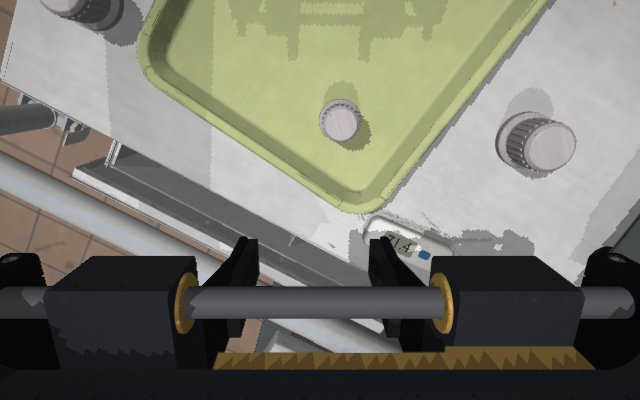

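```bash
cat > capov.py <<'E'
from h import *; import pickle,sys
n,x0,y0,w,hh,S=sys.argv[1],*map(int,sys.argv[2:7]); cx,cy,z=map(float,sys.argv[7:10])
im=np.load(n+".npy"); p=pickle.load(open(n+".pkl","rb"))
o=cv2.resize(im[y0:y0+hh,x0:x0+w],None,fx=S,fy=S,interpolation=cv2.INTER_CUBIC)
def draw(P,col): cv2.polylines(o,[np.round((proj(p,P)-[x0,y0]+.5)*S).astype(int)],True,col,1)
c=(cx,cy); draw(circ(c,.016,z+.036),(0,0,255)); draw(circ(c,.020,z),(255,0,0)); draw(circ(c,.020,z+.006),(255,0,255))
cv2.imwrite("pics/"+n+"cap.png",o[:,:,::-1])
E
python3 -c "
from h import *;import pickle
print(back(pickle.load(open('w11.pkl','rb')),(339,121),.039))"
python3 capov.py w11 300 80 80 80 8 .4195 .2285 .003
```

```text
[0.4219 0.231  0.039 ]
```

View pics/w11cap.png

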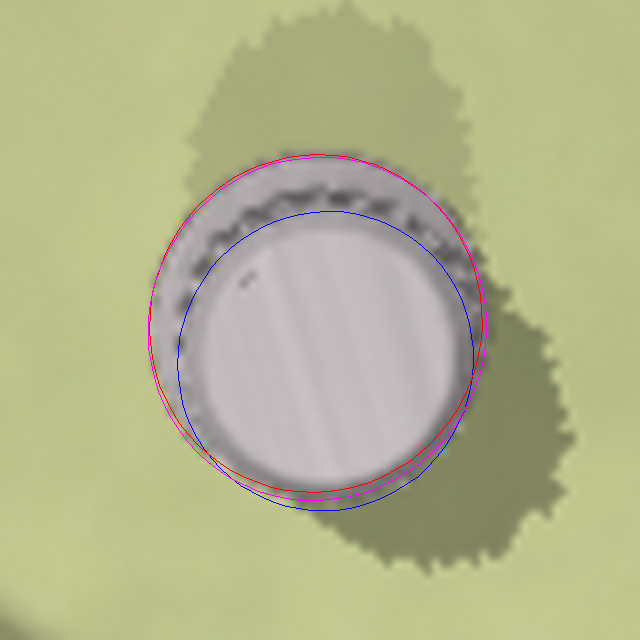

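Request:
apply_moves --steps '[{"x": 15,"y": 3,"z": -20,"spin": 0},{"x": 18,"y": 3,"z": -30,"spin": 0},{"x": 12,"y": 3,"z": -30,"spin": 0},{"x": 3,"y": 0,"z": -25,"spin": 0},{"x": 0,"y": 0,"z": 0,"spin": 0}]'

```text
time_s: 14.4
position: [0.4257, 0.226, 0.0896]
tcp_rot: [[0.487, -0.033, 0.873], [-0.873, 0.022, 0.488], [-0.035, -0.999, -0.018]]
force: [-1.1, -0.4, 1.0]
opening: 0.647
```

```bash
python3 shot.py w12;python3 capov.py w12 250 180 130 100 6 .4205 .229 .003
```

```text
14.4 [0.4257 0.226  0.0896] [[ 0.4871 -0.0333  0.8727]
 [-0.8726  0.0218  0.4879]
 [-0.0353 -0.9992 -0.0185]] [ 13.591   33.3361 108.565    2.6048  39.6921  72.3761] [-1.1238 -0.3822  0.9926] 0.6472147111483975
[[1310.808   596.4599]] [[1812.5448  858.7588]]
```

View pics/w12cap.png

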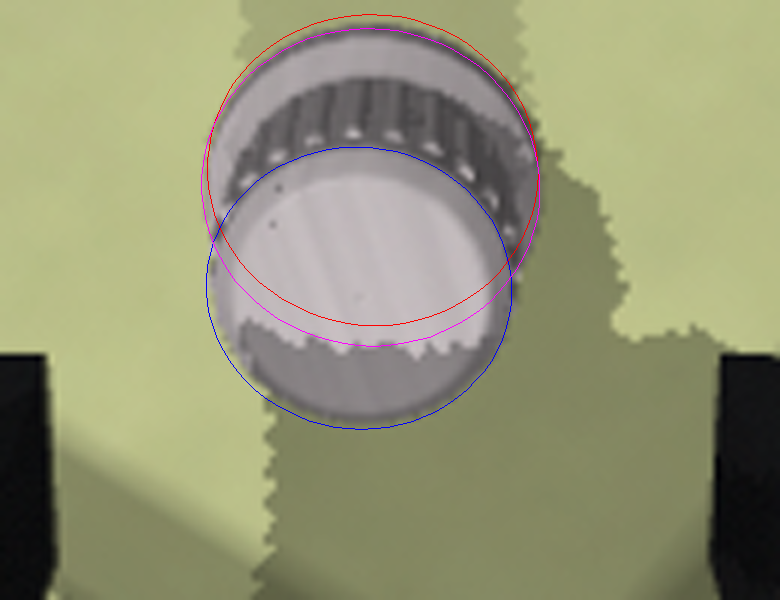

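Request:
apply_moves --steps '[{"x": -4,"y": 2,"z": -15,"spin": 0},{"x": -2,"y": 0,"z": -20,"spin": 0},{"x": 0,"y": 0,"z": -15,"spin": 0},{"x": 0,"y": 0,"z": -5,"spin": 0},{"x": 0,"y": 0,"z": 0,"spin": 0}]'

```text
time_s: 14.95
position: [0.426, 0.2271, 0.0413]
tcp_rot: [[0.484, -0.019, 0.875], [-0.874, 0.025, 0.485], [-0.031, -1.0, -0.004]]
force: [0.2, -0.8, -0.7]
opening: 0.644
```

Request:
apply_moves --steps '[{"x": -4,"y": 1,"z": -6,"spin": 0},{"x": -3,"y": 1,"z": -6,"spin": 0},{"x": 0,"y": 0,"z": -5,"spin": 0},{"x": 0,"y": 0,"z": 0,"spin": 0}]'

```text
time_s: 15.35
position: [0.4204, 0.2296, 0.0262]
tcp_rot: [[0.484, -0.013, 0.875], [-0.874, 0.027, 0.485], [-0.03, -1.0, 0.002]]
force: [0.1, -0.4, 0.7]
opening: 0.646
```

Request:
apply_moves --steps '[{"x": 0,"y": -1,"z": -4,"spin": 0},{"x": 0,"y": 0,"z": 0,"spin": 0}]'

```text
time_s: 15.55
position: [0.4204, 0.2287, 0.0219]
tcp_rot: [[0.485, -0.013, 0.875], [-0.874, 0.027, 0.485], [-0.03, -1.0, 0.002]]
force: [-0.2, 0.2, -0.1]
opening: 0.643
```

Request:
apply_moves --steps '[{"x": 0,"y": 0,"z": 0,"spin": 0},{"x": 0,"y": 0,"z": 0,"spin": 0},{"x": 0,"y": 0,"z": 0,"spin": 0},{"x": 0,"y": 0,"z": 0,"spin": 0},{"x": 0,"y": 0,"z": 0,"spin": 0},{"x": 0,"y": 0,"z": 0,"spin": 0}]' --grip 15

```text
time_s: 16.15
position: [0.4208, 0.2286, 0.0219]
tcp_rot: [[0.485, -0.012, 0.875], [-0.874, 0.027, 0.485], [-0.03, -1.0, 0.002]]
force: [0.3, 0.4, -0.9]
opening: 0.362
```

```bash
python3 shot.py w13
```

```text
16.15 [0.4208 0.2286 0.0219] [[ 0.4846 -0.0125  0.8746]
 [-0.8742  0.0269  0.4848]
 [-0.0296 -0.9996  0.0021]] [ 14.0445  40.8284 111.4907   3.5537  28.0466  71.9032] [ 0.329   0.4463 -0.8833] 0.3619758998763994
[[2335.4362 1076.1198]] [[6665.8596 3199.7462]]
```

View pics/w13.png

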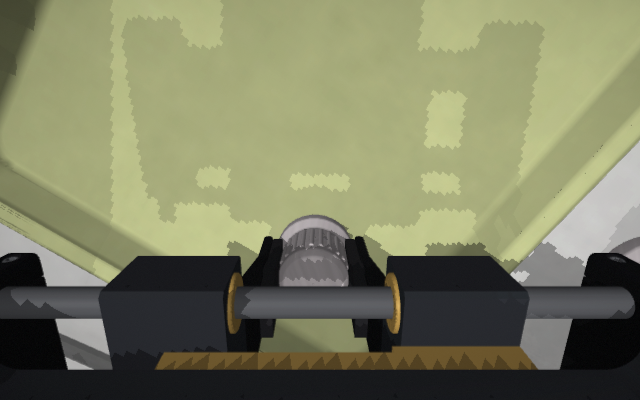

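Request:
apply_moves --steps '[{"x": 0,"y": 0,"z": 10,"spin": 0},{"x": 0,"y": 0,"z": 25,"spin": 0},{"x": 0,"y": 0,"z": 40,"spin": 0},{"x": 0,"y": 0,"z": 45,"spin": 0},{"x": 0,"y": 0,"z": 45,"spin": 0},{"x": 0,"y": 0,"z": 45,"spin": 0},{"x": 0,"y": 0,"z": 40,"spin": 0},{"x": 0,"y": 0,"z": 15,"spin": 0},{"x": 0,"y": 0,"z": 0,"spin": 0}]'

```text
time_s: 17.1
position: [0.4152, 0.2271, 0.3016]
tcp_rot: [[0.484, -0.013, 0.875], [-0.875, 0.026, 0.484], [-0.029, -1.0, 0.001]]
force: [-0.1, 0.5, -1.7]
opening: 0.359
```

Request:
apply_moves --steps '[{"x": 8,"y": -25,"z": 0,"spin": 0},{"x": 12,"y": -40,"z": 0,"spin": 0},{"x": 12,"y": -42,"z": 0,"spin": 0},{"x": 12,"y": -42,"z": 0,"spin": 0},{"x": 12,"y": -42,"z": 0,"spin": 0},{"x": 12,"y": -42,"z": 0,"spin": 0},{"x": 12,"y": -42,"z": 0,"spin": 0},{"x": 10,"y": -42,"z": 0,"spin": 0},{"x": 8,"y": -30,"z": 0,"spin": 0},{"x": 4,"y": -10,"z": 0,"spin": 0},{"x": 0,"y": 0,"z": 0,"spin": 0}]'

```text
time_s: 18.2
position: [0.5071, -0.1413, 0.2894]
tcp_rot: [[0.486, -0.036, 0.873], [-0.873, 0.035, 0.487], [-0.048, -0.999, -0.014]]
force: [0.5, 1.0, -1.2]
opening: 0.358
```

```bash
python3 shot.py w14
```

```text
18.2 [ 0.5071 -0.1413  0.2894] [[ 0.486  -0.0361  0.8732]
 [-0.8726  0.0353  0.4871]
 [-0.0484 -0.9987 -0.0143]] [-28.2111  19.7808  90.1964   0.8432  72.8062  32.3848] [ 0.511   0.9787 -1.2218] 0.3578516770954375
[[340.4049 176.1395]] [[342.0137 192.3406]]
```

View pics/w14.png

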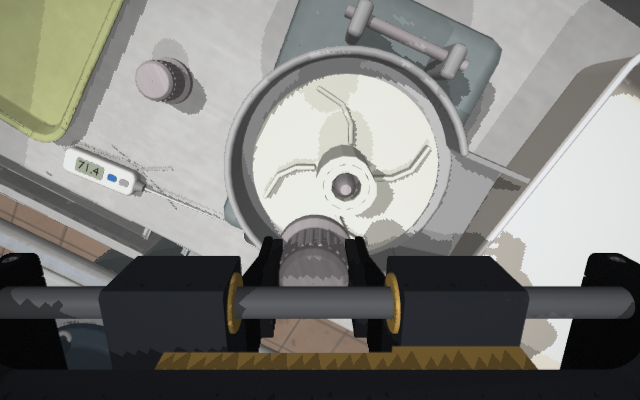

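```bash
python3 -c "
from h import *;import pickle
im=np.load('w14.npy'); crop(im,310,140,80,90,7,'w14c.png')
p=pickle.load(open('w14.pkl','rb'))
print(back(p,(346.5,188.5),.198),proj(p,[.5256,-.1523,.198]),proj(p,[.5267,-.1538,.198]))"
```

```text
[ 0.5261 -0.1523  0.198 ] [[346.1004 189.0757]] [[348.6702 188.8031]]
```

View pics/w14c.png

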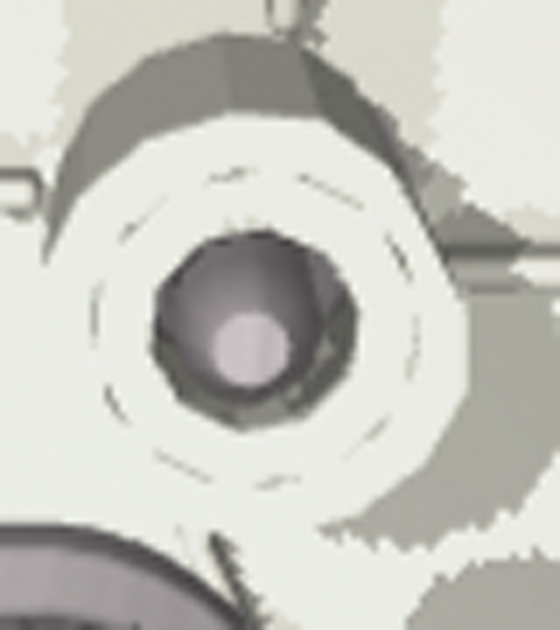

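Request:
apply_moves --steps '[{"x": 8,"y": -5,"z": -5,"spin": 0},{"x": 8,"y": -5,"z": -12,"spin": 0},{"x": 3,"y": -2,"z": -12,"spin": 0},{"x": 0,"y": 0,"z": -8,"spin": 0},{"x": 0,"y": 0,"z": 0,"spin": 0}]'

```text
time_s: 18.75
position: [0.5253, -0.1469, 0.2476]
tcp_rot: [[0.492, -0.042, 0.87], [-0.869, 0.039, 0.494], [-0.055, -0.998, -0.017]]
force: [-1.1, 0.4, -0.9]
opening: 0.357
```

Request:
apply_moves --steps '[{"x": 1,"y": -4,"z": -4,"spin": 0},{"x": 0,"y": -2,"z": -4,"spin": 0},{"x": 0,"y": 0,"z": 0,"spin": 0}]'

```text
time_s: 19.05
position: [0.5261, -0.1526, 0.2387]
tcp_rot: [[0.493, -0.042, 0.869], [-0.868, 0.04, 0.495], [-0.055, -0.998, -0.017]]
force: [0.9, 0.4, -1.1]
opening: 0.357
```

```bash
python3 -c "
from h import *
print(read_state()['position'])
im=imaging.capture('side'); crop(im,320,100,100,90,7,'s15.png')
im=imaging.capture('top'); crop(im,380,145,100,90,7,'t15.png')"
```

```text
[ 0.5261 -0.1526  0.2387]
```

View pics/s15.png

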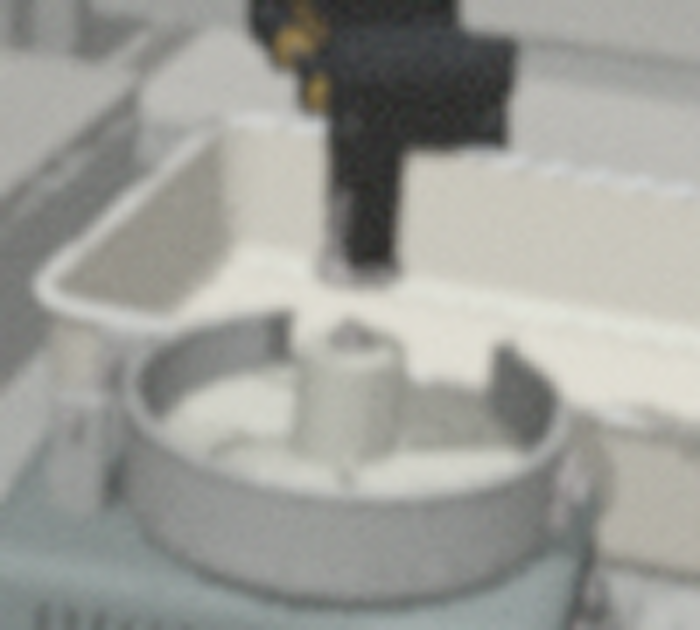

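Run:
```python
from h import *
for cam,x0,y0,nm in(("side",320,100,"s16"),("top",380,145,"t16")):
    im=imaging.capture(cam);p=imaging.camera_params(cam);S=7
    o=cv2.resize(im[y0:y0+90,x0:x0+100],None,fx=S,fy=S,interpolation=cv2.INTER_CUBIC)
    def draw(P,col): cv2.polylines(o,[np.round((proj(p,P)-[x0,y0]+.5)*S).astype(int)],True,col,1)
    c=(.5256,-.1523); b=(.5253,-.1518)
    draw(circ(c,.004,.198),(0,255,0));draw(circ(c,.024,.186),(255,0,0));draw(circ(c,.093,.164),(255,0,0));draw(circ(b,.02,.2198),(0,0,255));draw(circ((.5268,-.1532),.016,.2558),(0,0,255))
    cv2.imwrite(f"pics/{nm}.png",o[:,:,::-1])
```

```text
(no output)
```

View pics/s16.png

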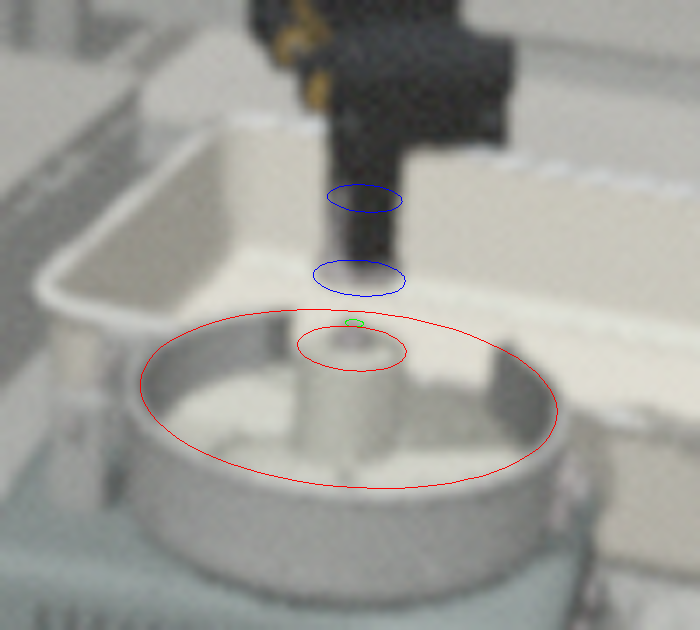

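View pics/t16.png

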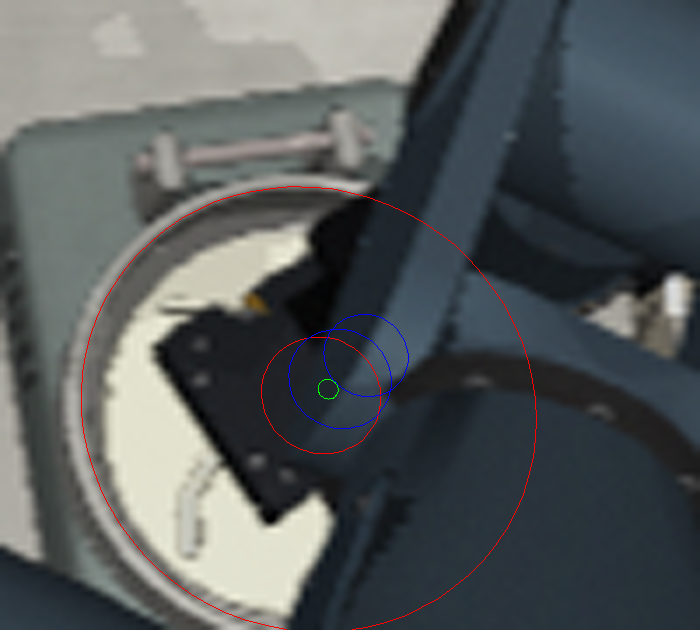

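Request:
apply_moves --steps '[{"x": 1,"y": 0,"z": -6,"spin": 0},{"x": 0,"y": 0,"z": -6,"spin": 0},{"x": 0,"y": 0,"z": -5,"spin": 0},{"x": 0,"y": 0,"z": -3,"spin": 0},{"x": 0,"y": 0,"z": 0,"spin": 0}]'

```text
time_s: 19.75
position: [0.5276, -0.1526, 0.2182]
tcp_rot: [[0.493, -0.04, 0.869], [-0.868, 0.039, 0.495], [-0.054, -0.998, -0.016]]
force: [-0.3, -1.0, -1.7]
opening: 0.356
```

Request:
apply_moves --steps '[{"x": 0,"y": 0,"z": -2,"spin": 0},{"x": 0,"y": 0,"z": -2,"spin": 0},{"x": 0,"y": 0,"z": -2,"spin": 0}]'

```text
time_s: 20.05
position: [0.5278, -0.1527, 0.2119]
tcp_rot: [[0.493, -0.04, 0.869], [-0.868, 0.039, 0.495], [-0.053, -0.998, -0.015]]
force: [0.1, 0.3, -1.5]
opening: 0.358
```

```bash
python3 -c "
from h import *
print(read_state()['position'])
im=imaging.capture('side'); crop(im,320,100,100,90,7,'s17.png')"
```

```text
[ 0.5278 -0.1527  0.2119]
```

View pics/s17.png

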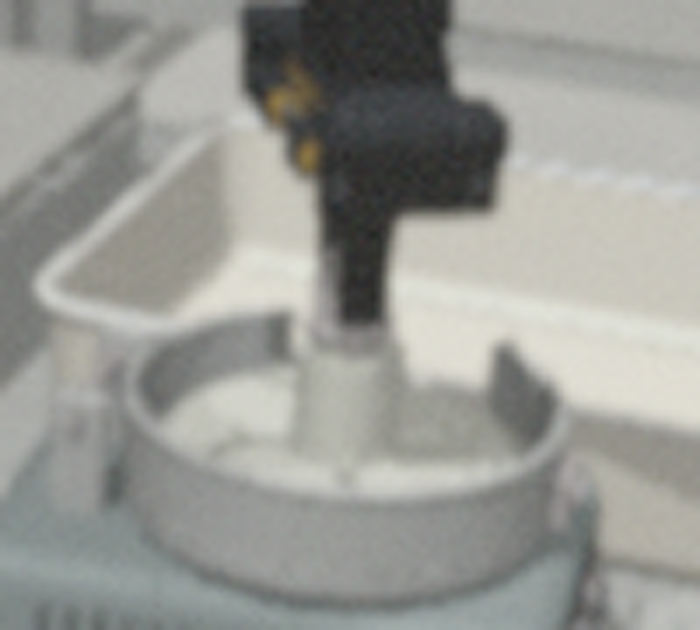

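Nose has entered without force. Continue to the hub.

Request:
apply_moves --steps '[{"x": 0,"y": 0,"z": -2,"spin": 0},{"x": 0,"y": 0,"z": -2,"spin": 0},{"x": 0,"y": 0,"z": -1,"spin": 0}]'

```text
time_s: 20.4
position: [0.5278, -0.1527, 0.2064]
tcp_rot: [[0.493, -0.04, 0.869], [-0.868, 0.039, 0.495], [-0.053, -0.998, -0.016]]
force: [-0.2, 1.2, -0.5]
opening: 0.359
```

Request:
apply_moves --steps '[{"x": 0,"y": 0,"z": -1,"spin": 0},{"x": 0,"y": 0,"z": -1,"spin": 0}]'

```text
time_s: 20.6
position: [0.5281, -0.1529, 0.2048]
tcp_rot: [[0.493, -0.039, 0.869], [-0.868, 0.038, 0.495], [-0.052, -0.999, -0.015]]
force: [-2.3, 0.7, 6.7]
opening: 0.357
```

Contact at 0.2048, as expected for seated on the hub. Release and back off.

Request:
apply_moves --steps '[{"x": 0,"y": 0,"z": 0,"spin": 0},{"x": 0,"y": 0,"z": 0,"spin": 0},{"x": 0,"y": 0,"z": 0,"spin": 0},{"x": 0,"y": 0,"z": 0,"spin": 0},{"x": 0,"y": 0,"z": 0,"spin": 0}]' --grip 80

```text
time_s: 21.1
position: [0.5284, -0.153, 0.2051]
tcp_rot: [[0.493, -0.038, 0.869], [-0.868, 0.038, 0.495], [-0.052, -0.999, -0.014]]
force: [1.0, 0.4, 0.1]
opening: 0.731
```

Request:
apply_moves --steps '[{"x": 0,"y": 0,"z": 8,"spin": 0},{"x": 0,"y": 0,"z": 20,"spin": 0},{"x": 0,"y": 0,"z": 30,"spin": 0},{"x": -15,"y": -5,"z": 30,"spin": 0},{"x": -25,"y": -15,"z": 20,"spin": 0},{"x": -10,"y": -5,"z": 5,"spin": 0},{"x": 0,"y": 0,"z": 0,"spin": 0}]'

```text
time_s: 21.8
position: [0.4768, -0.1779, 0.3238]
tcp_rot: [[0.494, -0.038, 0.868], [-0.868, 0.037, 0.496], [-0.051, -0.999, -0.014]]
force: [1.2, 0.6, -0.2]
opening: 0.917
```

```bash
python3 shot.py w18
python3 - <<'E'
from h import *; import pickle
im=imaging.capture('side'); crop(im,300,100,130,100,6,'s18.png')
im=np.load("w18.npy"); p=pickle.load(open("w18.pkl","rb"))
c=(.5256,-.1523); u=proj(p,[*c,.2])[0].astype(int); x0,y0=max(0,u[0]-100),max(0,u[1]-100); S=3
o=cv2.resize(im[y0:y0+200,x0:x0+200],None,fx=S,fy=S,interpolation=cv2.INTER_CUBIC)
def draw(P,col): cv2.polylines(o,[np.round((proj(p,P)-[x0,y0]+.5)*S).astype(int)],True,col,1)
draw(circ(c,.082,.136),(255,0,0));draw(circ(c,.02,.192),(255,0,255));draw(circ(c,.016,.222),(0,0,255))
cv2.imwrite("pics/w18ov.png",o[:,:,::-1])
E
```

```text
21.8 [ 0.4768 -0.1779  0.3238] [[ 0.4943 -0.0375  0.8685]
 [-0.8678  0.0372  0.4955]
 [-0.0509 -0.9986 -0.0142]] [-33.4173  16.4158  89.5365   0.6122  77.0203  26.7425] [ 1.1998  0.5691 -0.1968] 0.9166608694175165
[[322.6524 119.2781]] [[321.1161 125.0782]]
```

View pics/s18.png

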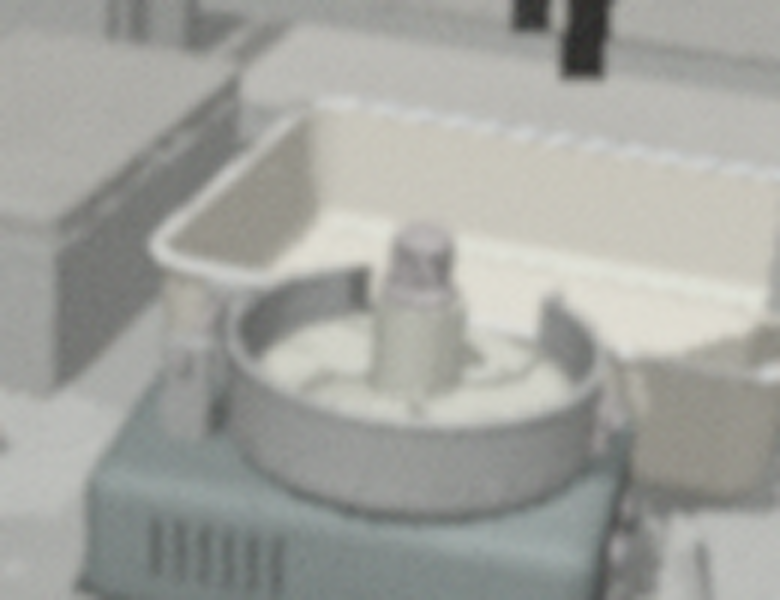

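View pics/w18ov.png

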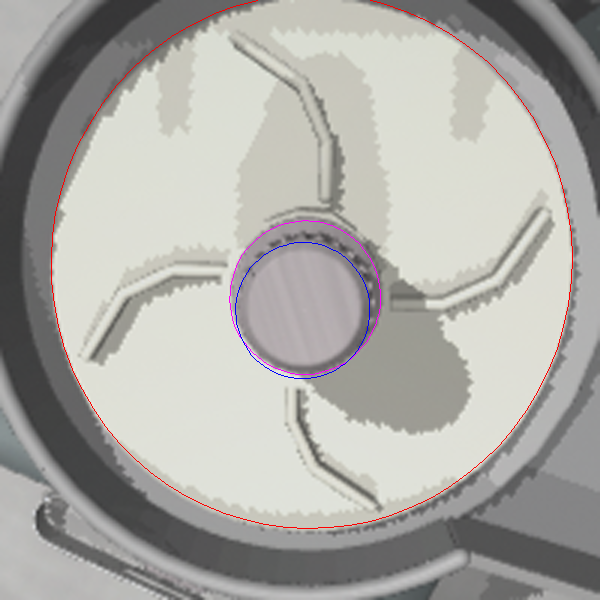

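```bash
python3 -c "
from rig import *
from rig import job,read_state
print(read_state()['qvel'].round(2)); print(job.hand_in())"
```

```text
[ 0.62  1.48  0.39 -0.08 -0.04  0.06]
the job is handed in; nothing more can be done
None
```

The vegetable cutter is back together: the ejector disc is home on the shaft, and the 40 mm cap from the tray sits on the hub. I handed the job in at about 22 s with the gripper open and well clear of everything.

- **Disc:** I read the keyway direction from the wrist camera (about 59° in the robot's world frame) and turned the disc to match while carrying it. The tabs dropped straight in, so I never had to turn it under pressure. It touched down at the expected home height, with about 7 N upward on the wrist.
- **Cap:** it slid over the nose without resistance and touched the hub at the expected height, also at about 7 N.
- **Last checks:** the model outlines of the seated disc and cap matched the final wrist picture to about 1–2 mm. The final side picture shows the cap upright on the hub.
- **Disagreements:**
    - The tool drifted 2–3° off vertical during the moves. It did no harm that I could see.
    - The top camera placed things about 4 mm off the wrist camera in x. I used the wrist camera's positions.
    - The side camera showed the shaft about 2 mm off the wrist estimate. I moved the cap's aim by 1 mm to allow for it.
- **Not checked:** I took no final picture of the tongs, measuring cup and other items. The arm never went near them, and no contact showed in the force readings.

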